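# Strip a tube rotator's shaft for washing: bayonet collar, discs and spacer

### The job

Strip the tube rotator's shaft for washing. First free the bayonet collar by its red tab - feel for the slot in the shaft with a gentle outward pull while you turn the tab towards the robot - slide it off the end of the shaft and lay it in the steel tray without dropping it; then push the white disc, the black spacer and the blue disc off the end so that they drop into the tray too. Do not shift the two sample cups or the petri dish.

Things in the scene. Friction and masses are not known exactly. Their poses are not given: they have to be found in the camera images.
- rotator: Gear unit of a bench tube rotator: fixed white box 112 x 120 mm, 125 mm high (base plate 128 x 136 mm), with a bare horizontal steel shaft. Origin: centre of its underside. y runs along the shaft, which points to -y; z up. Shaft axis at x 0, z 84 mm. Box face at y -60, bearing flange (radius 27 mm) to y -66. The shaft does not turn by itself: the gear holds it.
- shoulder_end (a point): Point on the shaft axis, 110 mm along -y from the rotator's origin, where the dark shoulder ends (radius 17 mm, from the flange to here); the blue disc hangs next to it. About 44 mm of shoulder is bare between flange and disc: two fingers 40 to 48 mm apart can straddle it from above there and push all the parts outwards.
- shaft_end (a point): Centre of the shaft's free end, at rotator y -265 mm; axes as the rotator's. The shaft is 28 mm thick, smooth and oiled. On it from the shoulder outwards: blue disc, black spacer, white disc, collar, 1 to 3 mm of play in all; they hang loosely, centres 1.5 to 2 mm below the shaft axis.
- ring_groove (a point): Point on the shaft axis under the collar, 35 mm inboard of the free end: a ring groove 9 mm wide. From it one straight slot, 10 mm wide, 6 mm deep, runs along the shaft to its end. The slot's angle is not reported (this point's axes are the rotator's): it lies 0.4 to 1.0 rad from the top, towards the robot (rotator -x), and shows on the last 20 mm of the shaft.
- collar: Bayonet collar, 0.16 to 0.26 kg: aluminium sleeve, 45 mm thick, 50 mm long, bore 31 mm, red tab. Origin: on its axis at mid length; y along the bore; z along the tab, upright at start; balanced. An 8.5 mm wide pin inside on the tab's side (y -11 mm) sits in the ring groove: it turns, with 1.5 mm axial play, and slides off outwards only with its pin at the slot (0.15 rad short to 0.08 past).
- collar_tab (a point): Centre of the collar's red round tab head, a disc 28 mm in diameter and 12 mm thick along the shaft, 66 mm from the sleeve's axis and 7 mm outboard of its middle. Its flat faces can be pinched from above with the fingers closing along the shaft; it can turn between the fingers. A 16 x 12 mm stem joins it to the sleeve. It stands clear of the discs.
- disc_front: White tube disc, 92 mm in diameter with eight notches in its rim, rim 10 mm thick, hub 50 mm in diameter and 22 mm long, bore 32 mm, about 0.09 kg. Origin: its centre; y along its bore.
- spacer: Black spacer sleeve, 44 mm thick, bore 32 mm, 36 mm long, about 0.05 kg. Origin: its centre; y along its bore.
- disc_rear: Blue tube disc, the same shape and size as the white one, between the shaft's shoulder and the spacer. Origin: its centre; y along its bore.
- tray: Fixed shallow steel tray under and beyond the shaft's free end, 190 mm (x) x 270 mm (y), walls 24 mm high and 4 mm thick, floor about 4 mm thick. Origin: centre of its underside. Its +y edge lies 35 to 45 mm inboard of the shaft's end, the rest beyond.
- sample_cup_1: Loose sample cup with a red cap, 60 mm across, 62 mm high, behind the shaft; to be left alone. Origin: centre of its underside.
- sample_cup_2: Loose sample cup with a yellow cap, the same size, in front of the shaft; to be left alone. Origin: centre of its underside.
- dish_1: Loose closed petri dish, red inside, 59 mm across, 16 mm high, in front of the gear unit; to be left alone. Origin: centre of its underside.
There are look-alikes about, which are no part of the job. What is shaped like the collar but purple or yellow is not meant.

How it is judged:
By the outcome, as a careful person would: the job done as asked, in the order asked, and still so for the second after the job is handed in, with the robot touching nothing.
It also fails if it takes over 50 s, if anything falls off the work surface, if the arm or the gripper's body presses on something with over 40 N, if the wrist force passes 120 N, or if a joint passes its speed limit or range.

### The arm

A 7-joint arm with a two-finger parallel gripper is mounted at the origin on a cart in front of the work surface, level with it; the furniture and walls round the work are solid. World frame = base frame: x ahead of the robot, y to its left, z up, the work surface at z = 0. Lengths are in m, angles in rad, forces in N, time in s.
With the tool pointing down it reaches from about 0.425 to 0.925 m from the base axis. Payload 6.8 kg.
Tool frame: the origin (TCP) lies midway between the tips of the shut fingers; the grasp point (between the pads) lies 19 mm behind it; z points along the fingers, y is the line along which they close (so a half turn about z gives the same grasp; the last joint's range is limited). The gripper opens to 85 mm and grips with 20 to 120 N. Pads are 22 mm wide; open, the fingers measure 114 mm over their backs; the gripper's body (76 mm by 85 mm) begins 54 mm behind the grasp point. The pads swing forward as they close: fully open they stand 13 mm farther back than shut.
Start: joints at [-1.253, 0.477, 0.022, 1.555, -0.011, 1.109, -0.083], TCP at [0.279, 0.615, 0.231] pointing down, gripper open.
Joint ranges: [-2.96, 2.96], [-0.34, 2.1], [-1.41, 1.46], [0.24, 2.44], [-1.37, 4.51], [0.17, 1.92], [-2.96, 2.96]. Speed limits (rad/s): [2.39, 2.39, 3.14, 3.14, 3.14, 3.14, 3.14].

### API

Orientations are given as a unit quaternion [w, x, y, z].
In Python, from station import bot gives the robot as it stands.
- The arm moves only by the tool jog_arm, never from a script. Its argument "rows" is a list of rows, each an object of numbers: "fingers": the finger opening in mm, from 0 to 85.4; "x", "y", "z": the shift along the tool's x, y, z in mm; "ax", "ay", "az": the turn, a rotation vector about the tool's x, y, z in degrees. A call has exactly 8 rows; each row shifts and turns the commanded pose from where the row before left it, along the tool's axes as they then stand; what a row does not reach is not made up. A row lasts 1/10 s, in which the tool goes at most 50 mm and 8.59 degrees, less where a joint would pass 70% of its speed; a pose out of reach is approached as far as the arm can. A call with a gripper value outside its range is refused whole. The fingers move at their own pace and stop on an object; "force" is the grip in N (left out, the last holds). Time passes only in rows, so rows that do not move let the fingers close, or fill a call up. It gives the time, the measured TCP pose, the force, the opening and the grip force at its end, in the units of the state.
- bot.get_obs(): the state, without advancing time (a new reading comes with each control period).
- bot.read_camera(name): name is "scene" or "side" or "wrist"; returns a dict with "pixels" (384x512x3 uint8, red, green, blue), "vertical_fov" (degrees; the focal length in pixels is half the picture's height over the tangent of half this angle, whatever the lens; pixels are square), "cx", "cy" (the principal point, pixels), "dist_coeffs" ([k1, k2, p1, p2, k3] as OpenCV has them; the pictures are not rectified), "world_from_camera" (4x4, takes a point from camera to world coordinates). Camera axes: x right, y down, z forward; pixel columns grow to the right and rows downward; lengths in m; the calibration is good to about 2 mm. A picture is of the moment at which its call begins. There is no depth.
- bot.hand_in(): hands the job in; it is judged then, once.
The state is a dict: "t": time; "q": joint angles; "joint_vel": joint speeds; "joint_torque": joint torques, N m; "eef_pos": TCP position; "tool_rot": TCP orientation; "contact_force": force on the tool from outside, world axes, zero at the start; "torque": the same for the moment, N m; "gripper_width": opening from 0.0 (shut) to 1.0 (fully open); "grasp_force": force on a finger pad.
Only numpy, scipy, OpenCV 4.12 (cv2) and the standard library are available. Lean on these libraries where they do the work, as an engineer would, in place of code of your own. Each camera call takes 0.05 s, during which the arm holds its last target. There are 200 camera calls.

## Working session

There is one attempt and no reset: what is moved stays moved. The work goes in short steps, Python scripts to look and compute and a tool call to move; the robot and the scene stay as the last step left them, time stands still between calls to the robot, and variables do not carry over. Pictures are saved under pics/ and viewed, at most 10 in all, crops included, and the job is handed in when it is done.

Besides the shell and the picture viewer there is one more tool, called after "Emit:" as name(argument=value, ...), one argument or row to a line, values as JSON. jog_arm: Moves the arm, as the interface text tells. Its arguments: {"type":"object","properties":{"rows":{"type":"array","items":{"type":"object","properties":{"fingers":{"type":"number"},"x":{"type":"number"},"y":{"type":"number"},"z":{"type":"number"},"ax":{"type":"number"},"ay":{"type":"number"},"az":{"type":"number"}}}},"force":{"type":"number"}},"required":["rows"]}

```bash
mkdir -p pics; cat > h.py <<'E'
import numpy as np, cv2
from station import bot
def cam(n):
    c=bot.read_camera(n); p=c["pixels"]; f=p.shape[0]/2/np.tan(np.radians(c["vertical_fov"])/2)
    c["K"]=np.array([[f,0,c["cx"]],[0,f,c["cy"]],[0,0,1.]]); c["D"]=np.array(c["dist_coeffs"],float); c["T"]=np.array(c["world_from_camera"]); return c
def ray(c,u,v):
    x=cv2.undistortPoints(np.array([[[u,v]]],float),c["K"],c["D"])[0,0]
    d=c["T"][:3,:3]@np.array([x[0],x[1],1]); return c["T"][:3,3],d/np.linalg.norm(d)
def onplane(c,u,v,z,ax=2):
    o,d=ray(c,u,v); return o+d*(z-o[ax])/d[ax]
def cross(c1,p1,c2,p2):
    o1,d1=ray(c1,*p1);o2,d2=ray(c2,*p2)
    s=np.linalg.lstsq(np.stack([d1,-d2],1),o2-o1,rcond=None)[0]
    a=o1+s[0]*d1;b=o2+s[1]*d2; return (a+b)/2,np.linalg.norm(a-b)
def proj(c,P):
    W=np.linalg.inv(c["T"]); r=cv2.Rodrigues(W[:3,:3])[0]
    return cv2.projectPoints(np.array(P,float).reshape(-1,1,3),r,W[:3,3],c["K"],c["D"])[0][:,0]
def save(c,n,crop=None,s=1):
    p=c["pixels"][:,:,::-1]
    if crop: x0,y0,x1,y1=crop; p=p[y0:y1,x0:x1]
    cv2.imwrite("pics/"+n,cv2.resize(p,None,fx=s,fy=s,interpolation=cv2.INTER_CUBIC))
E
python3 - <<'E'
from h import *
s=bot.get_obs(); print({k:np.round(v,3) for k,v in s.items()})
for n in ["scene","side","wrist"]:
    c=cam(n); save(c,n+"0.png",None,1.5); print(n,c["T"].round(3).tolist(),c["K"][0,0],c["D"])
E
```

```text
{'t': np.float64(0.0), 'q': array([-1.253,  0.478,  0.022,  1.557, -0.012,  1.109, -0.083]), 'joint_vel': array([-0.001,  0.001, -0.   , -0.001,  0.001,  0.   ,  0.002]), 'joint_torque': array([-1.0000e-03, -5.9644e+01,  1.6080e+00, -2.8122e+01,  1.3000e-02,
        9.0000e-03,  0.0000e+00]), 'eef_pos': array([0.279, 0.614, 0.23 ]), 'tool_rot': array([-0.   ,  0.211,  0.977, -0.001]), 'contact_force': array([ 0.422,  0.219, -0.625]), 'torque': array([-0.058, -0.052,  0.007]), 'grasp_force': np.float64(0.0), 'gripper_width': np.float64(1.003)}
scene [[0.989, 0.101, -0.11, 0.711], [0.149, -0.661, 0.736, -0.587], [0.002, -0.744, -0.668, 0.9], [0.0, 0.0, 0.0, 1.0]] 371.09934842467607 [0.02594374 0.         0.         0.         0.        ]
side [[0.978, -0.119, 0.169, 0.414], [-0.207, -0.578, 0.79, -0.456], [0.004, -0.807, -0.59, 0.633], [0.0, 0.0, 0.0, 1.0]] 356.13901647904834 [-0.02429508  0.          0.          0.          0.        ]
wrist [[0.413, 0.877, 0.245, 0.217], [0.911, -0.397, -0.113, 0.642], [-0.002, 0.27, -0.963, 0.373], [0.0, 0.0, 0.0, 1.0]] 280.2211971842088 [-0.03447524  0.          0.          0.          0.        ]
```

View pics/scene0.png

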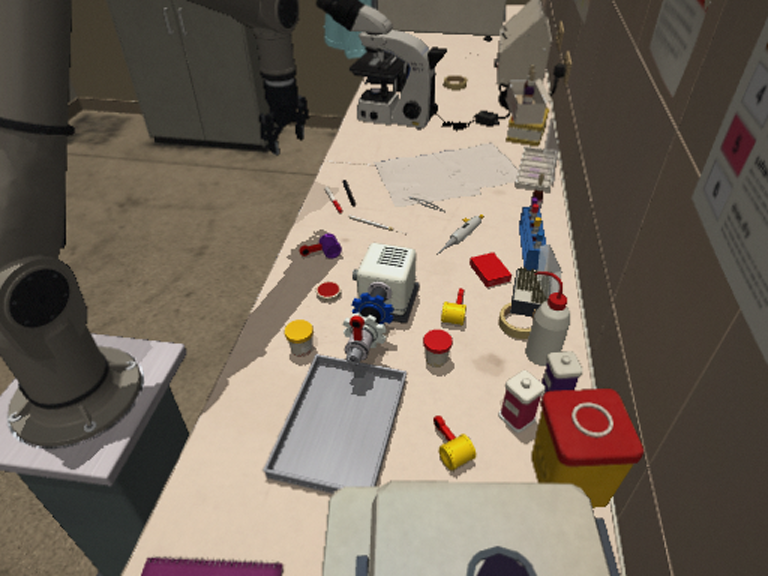

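View pics/side0.png

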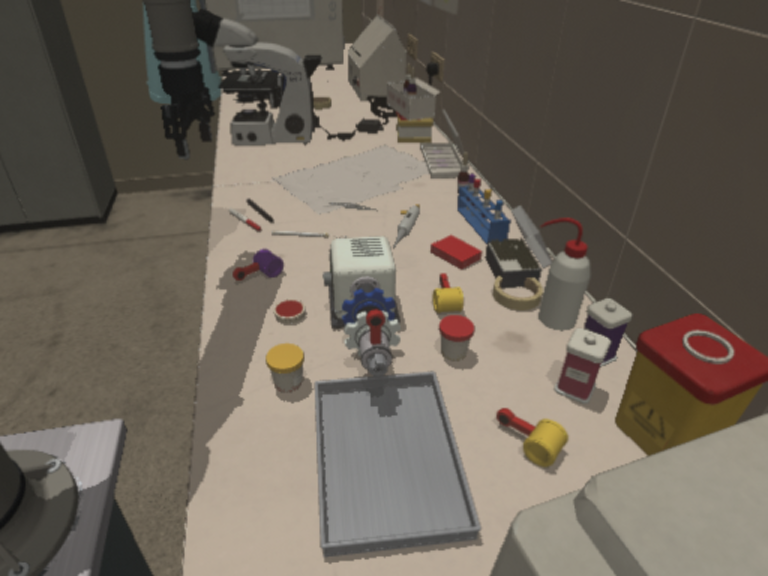

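The pictures show the rotator with its shaft towards the camera. In the scene picture (384x512 scale) the red tab is at about (237,217), the shaft end at (238,236) and the tray at (178..270, 238..325). In the side picture the tab is at (250,212) and the shaft end at (251,240). The yellow and purple collars are look-alikes.

```bash
python3 - <<'E'
from h import *
C={n:cam(n) for n in ["scene","side"]}
a=C["scene"]["pixels"][145:265,180:310];b=C["side"]["pixels"][150:270,170:330]
a=cv2.resize(a,None,fx=4,fy=4,interpolation=2)[:, :400] if 0 else cv2.resize(a,(400,369),interpolation=2);b=cv2.resize(b,(400,300),interpolation=2)
b=np.vstack([b,np.zeros((69,400,3),np.uint8)])
cv2.imwrite("pics/crop1.png",np.hstack([a,b])[:,:,::-1])
tab={}
for n,c in C.items():
    hsv=cv2.cvtColor(c["pixels"],cv2.COLOR_RGB2HSV); m=(((hsv[...,0]<8)|(hsv[...,0]>172))&(hsv[...,1]>150)&(hsv[...,2]>60)).astype(np.uint8)
    k,l,st,ce=cv2.connectedComponentsWithStats(m)
    print(n,[(st[i].tolist(),ce[i].round(1).tolist()) for i in range(1,k) if st[i,4]>25])
# tray rim corners, outer top z=.024
for n,pts in {"scene":[(318,357),(407,372),(378,490),(266,471)],"side":[(316,378),(436,373),(478,530),(322,545)]}.items():
    print(n,[onplane(C[n],u/1.5,v/1.5,.024).round(3).tolist() for u,v in pts])
# rough
print(cross(C["scene"],(237,236),C["side"],(251,240)))
E
```

```text
scene [([482, 78, 21, 37, 357], [491.6, 95.9]), ([200, 163, 15, 8, 60], [206.9, 165.4]), ([313, 169, 28, 22, 394], [326.6, 179.4]), ([357, 181, 21, 26, 168], [370.3, 196.1]), ([212, 188, 14, 10, 105], [218.5, 192.5]), ([304, 192, 5, 11, 33], [306.3, 197.4]), ([233, 211, 10, 16, 82], [237.9, 218.0]), ([282, 220, 19, 16, 245], [291.3, 227.3]), ([361, 259, 68, 52, 2231], [393.7, 285.9]), ([335, 261, 25, 25, 269], [346.6, 274.3]), ([384, 272, 22, 16, 264], [394.6, 279.3]), ([289, 277, 15, 17, 91], [295.7, 285.3])]
side [([366, 145, 25, 26, 169], [382.7, 160.6]), ([289, 158, 31, 17, 273], [304.2, 165.7]), ([185, 201, 16, 9, 109], [192.4, 205.3]), ([245, 206, 10, 7, 35], [249.2, 208.8]), ([425, 209, 87, 60, 2604], [468.8, 239.9]), ([294, 211, 21, 14, 244], [304.1, 217.5]), ([459, 224, 26, 14, 228], [471.4, 230.5]), ([333, 273, 23, 15, 87], [344.5, 279.9])]
scene [[0.454, 0.146, 0.024], [0.641, 0.134, 0.024], [0.625, -0.124, 0.024], [0.429, -0.118, 0.024]]
side [[0.449, 0.156, 0.024], [0.639, 0.128, 0.024], [0.61, -0.14, 0.024], [0.423, -0.12, 0.024]]
(array([0.53988302, 0.12067197, 0.07740674]), np.float64(0.0010988829800866037))
```

View pics/crop1.png

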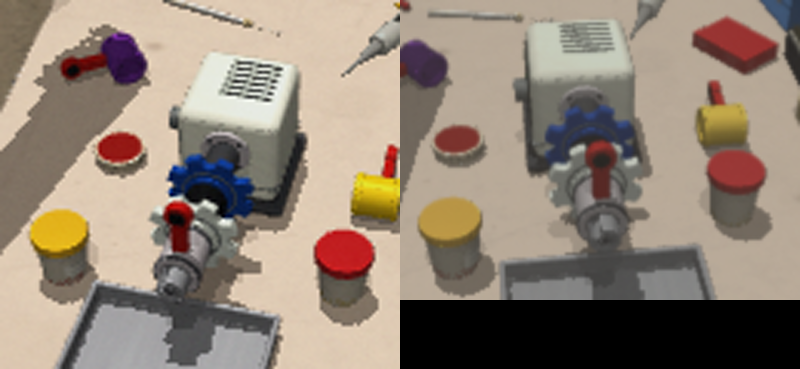

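The crop shows the tab head at scene (237.5,214) / side (250,212), and the shaft end at scene (236,238) / side (252,241).

```bash
python3 - <<'E'
from h import *
C={n:cam(n) for n in ["scene","side"]}
f=lambda n,u,v:(180+u*.325,145+v*.325) if n=="scene" else (170+(u-400)*.4,150+v*.4)
A=lambda p,q:print(cross(C["scene"],f("scene",*p),C["side"],f("side",*q)))
A((172,286),(605,228));A((177,213),(600,155)) # end, tab
A((208,190),(587,133)) # blue disc
for n,P in {"scene":[(183,122),(277,137),(300,66),(210,55)],"side":[(529,78),(632,75),(622,20),(531,22)]}.items():
    q=np.array([onplane(C[n],*f(n,*p),.12) for p in P]); print(n,q.round(3).tolist(),q.mean(0))
for p,q,z in [((343,250),(737,170),.062),((58,230),(450,220),.062),((119,148),(459,140),.016)]:
    print(onplane(C["scene"],*f("scene",*p),z).round(3),onplane(C["side"],*f("side",*q),z).round(3))
E
```

```text
(array([0.53953393, 0.1069111 , 0.08552586]), np.float64(0.0027084515281787158))
(array([0.54057458, 0.14061392, 0.14518571]), np.float64(0.0032468062231021146))
(array([0.55031137, 0.23775847, 0.08978351]), np.float64(0.006707813663145362))
scene [[0.515, 0.299, 0.12], [0.615, 0.291, 0.12], [0.625, 0.412, 0.12], [0.523, 0.417, 0.12]] [0.56919166 0.35492033 0.12      ]
side [[0.502, 0.308, 0.12], [0.607, 0.292, 0.12], [0.623, 0.405, 0.12], [0.52, 0.421, 0.12]] [0.5628807  0.35638112 0.12      ]
[0.694 0.197 0.062] [0.692 0.188 0.062]
[0.406 0.181 0.062] [0.405 0.173 0.062]
[0.424 0.361 0.016] [0.424 0.354 0.016]
```

Emit:
jog_arm(
  rows=[
    {"x":-35,"y":-28,"z":-3,"fingers":85},
    {"x":-35,"y":-28,"z":-3},
    {"x":-35,"y":-28,"z":-3},
    {"x":-35,"y":-28,"z":-3},
    {"x":-35,"y":-28,"z":-3},
    {"x":-35,"y":-28,"z":-3},
    {"x":-35,"y":-28,"z":-3},
    {"x":-35,"y":-28,"z":-3},
  ],
  force=40,
)

```text
invalid input
```

Emit:
jog_arm(
  rows=[
    {"x":-35,"y":-28,"z":-3,"ax":0,"ay":0,"az":0,"fingers":85},
    {"x":-35,"y":-28,"z":-3,"ax":0,"ay":0,"az":0,"fingers":85},
    {"x":-35,"y":-28,"z":-3,"ax":0,"ay":0,"az":0,"fingers":85},
    {"x":-35,"y":-28,"z":-3,"ax":0,"ay":0,"az":0,"fingers":85},
    {"x":-35,"y":-28,"z":-3,"ax":0,"ay":0,"az":0,"fingers":85},
    {"x":-35,"y":-28,"z":-3,"ax":0,"ay":0,"az":0,"fingers":85},
    {"x":-35,"y":-28,"z":-3,"ax":0,"ay":0,"az":0,"fingers":85},
    {"x":-35,"y":-28,"z":-3,"ax":0,"ay":0,"az":0,"fingers":85},
  ],
  force=40,
)

```text
t: 1.15
eef_pos: [0.4419, 0.2934, 0.2557]
tool_rot: [0.0, 0.211, 0.977, 0.0]
contact_force: [0.7, -0.2, -0.9]
gripper_width: 0.988
grasp_force: 0.0
```

Emit:
jog_arm(
  rows=[
    {"x":-32,"y":-28,"z":-3,"ax":0,"ay":0,"az":0,"fingers":85},
    {"x":-32,"y":-28,"z":-3,"ax":0,"ay":0,"az":0,"fingers":85},
    {"x":-32,"y":-28,"z":-3,"ax":0,"ay":0,"az":0,"fingers":85},
    {"x":-32,"y":-28,"z":-3,"ax":0,"ay":0,"az":0,"fingers":85},
    {"x":-32,"y":-28,"z":-3,"ax":0,"ay":0,"az":0,"fingers":85},
    {"x":0,"y":0,"z":0,"ax":0,"ay":0,"az":-6.2,"fingers":85},
    {"x":0,"y":0,"z":0,"ax":0,"ay":0,"az":-6.2,"fingers":85},
    {"x":0,"y":0,"z":0,"ax":0,"ay":0,"az":-6.2,"fingers":85},
  ],
)

```text
t: 1.95
eef_pos: [0.5293, 0.1011, 0.2704]
tool_rot: [0.0, 0.049, 0.999, 0.0]
contact_force: [-1.1, 0.3, -0.2]
gripper_width: 0.993
grasp_force: 0.0
```

```bash
python3 - <<'E'
from h import *
s=bot.get_obs(); print(s["eef_pos"].round(4),s["tool_rot"].round(4),s["q"].round(2))
c=cam("wrist"); save(c,"w1.png",None,1.5); print(c["T"].round(4).tolist())
E
```

```text
[0.5293 0.1011 0.2704] [1.000e-04 4.880e-02 9.988e-01 1.000e-04] [-0.51  0.21  0.24  1.85 -0.06  1.08  1.23]
[[0.0978, 0.9581, 0.2691, 0.4621], [0.9952, -0.0942, -0.0262, 0.1073], [0.0002, 0.2703, -0.9628, 0.413], [0.0, 0.0, 0.0, 1.0]]
```

View pics/w1.png

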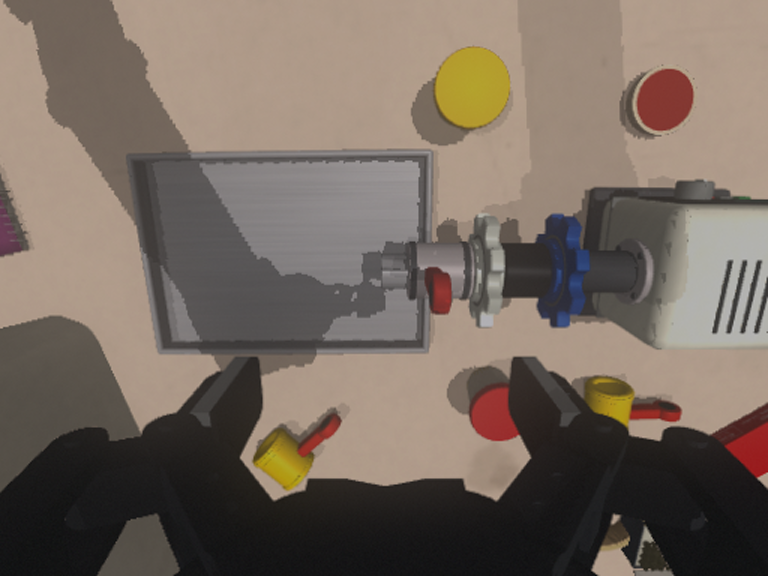

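The wrist view shows the axis row at 271/1.5 ≈ 181, the shaft end at column ≈ 254 and the red tab head at about (292,193). The tray spans (85..288, 101..235).

```bash
python3 - <<'E'
from h import *
c=cam("wrist"); save(c,"w2.png",(240,145,320,215),9)
f=lambda u,v,z:onplane(c,u/1.5,v/1.5,z).round(4)
print("end",f(381,271,.084),"shoulder",f(615,271,.084),"flange",f(652,271,.084))
hsv=cv2.cvtColor(c["pixels"],cv2.COLOR_RGB2HSV); m=(((hsv[...,0]<8)|(hsv[...,0]>172))&(hsv[...,1]>130)&(hsv[...,2]>50)).astype(np.uint8)
m[:, :270]=0;m[:,310:]=0;m[:160]=0;m[215:]=0
ys,xs=np.nonzero(m);print(xs.min(),xs.max(),ys.min(),ys.max(),xs.mean(),ys.mean())
print("tab",[onplane(c,xs.mean(),y,.148).round(4) for y in (193,197)])
print("cup",f(472,87,.062),f(495,412,.062),"dish",f(661,100,.016))
print("tray",[f(u,v,.024).tolist() for u,v in [(127,153),(432,150),(430,354),(157,355)]])
print("discs r/l edges", [f(u,271,.084) for u in (478,502,545,588)])
E
```

```text
end [0.538  0.0971 0.084 ] shoulder [0.5553 0.2862 0.084 ] flange [0.5581 0.3169 0.084 ]
289 300 183 208 294.05109489051097 195.13503649635035
tab [array([0.5392, 0.1371, 0.148 ]), array([0.5433, 0.1369, 0.148 ])]
cup [0.4046 0.18   0.062 ] [0.6897 0.1913 0.062 ] dish [0.421  0.3576 0.016 ]
tray [[0.4228, -0.1207, 0.024], [0.4469, 0.1505, 0.024], [0.6416, 0.1363, 0.024], [0.6178, -0.1397, 0.024]]
discs r/l edges [array([0.5451, 0.1748, 0.084 ]), array([0.5469, 0.1941, 0.084 ]), array([0.5501, 0.2289, 0.084 ]), array([0.5533, 0.264 , 0.084 ])]
```

View pics/w2.png

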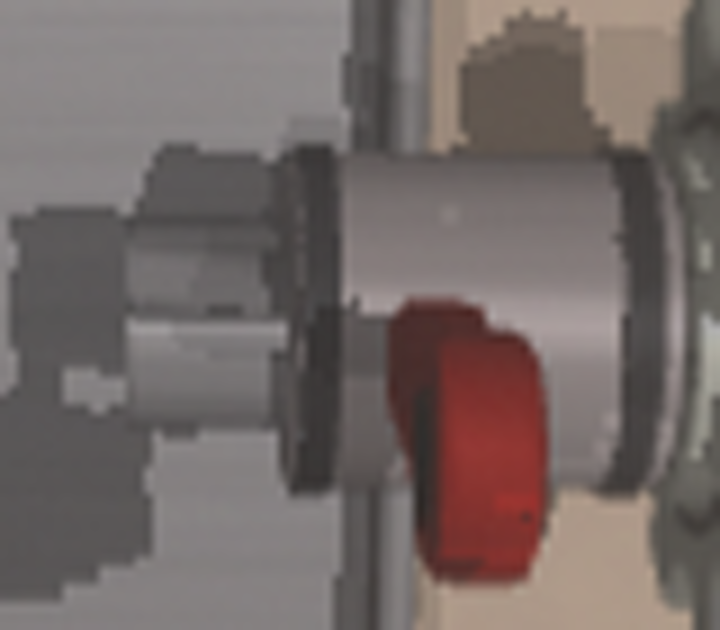

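The crop shows the slot on the upper (robot) side of the shaft. Its centre is about 6 mm off the axis as seen, so roughly 0.65 rad from the top. Next I move to just above the tab.

Emit:
jog_arm(
  rows=[
    {"x":-8.7,"y":36.4,"z":0,"ax":0,"ay":0,"az":0,"fingers":32},
    {"x":0,"y":0,"z":0,"ax":0,"ay":0,"az":0,"fingers":32},
    {"x":0,"y":0,"z":30,"ax":0,"ay":0,"az":0,"fingers":32},
    {"x":0,"y":0,"z":30,"ax":0,"ay":0,"az":0,"fingers":32},
    {"x":0,"y":0,"z":25,"ax":0,"ay":0,"az":0,"fingers":32},
    {"x":0,"y":0,"z":10,"ax":0,"ay":0,"az":0,"fingers":32},
    {"x":0,"y":0,"z":0,"ax":0,"ay":0,"az":0,"fingers":32},
    {"x":0,"y":0,"z":0,"ax":0,"ay":0,"az":0,"fingers":32},
  ],
  force=25,
)

```text
t: 2.85
eef_pos: [0.5422, 0.137, 0.1763]
tool_rot: [0.001, 0.051, 0.999, 0.0]
contact_force: [-0.6, 0.5, 1.2]
gripper_width: 0.377
grasp_force: 0.0
```

```bash
python3 - <<'E'
from h import *
s=bot.get_obs(); print(s["eef_pos"].round(4),s["gripper_width"])
c=cam("wrist"); d=cam("side"); a=cv2.resize(c["pixels"],None,fx=1.0,fy=1.0)[:,:400]; b=cv2.resize(d["pixels"][130:290,180:330],(360,384),interpolation=2)
cv2.imwrite("pics/w3.png",np.hstack([a,b])[:,:,::-1])
E
```

```text
[0.5422 0.137  0.1763] 0.37697672162922924
```

View pics/w3.png

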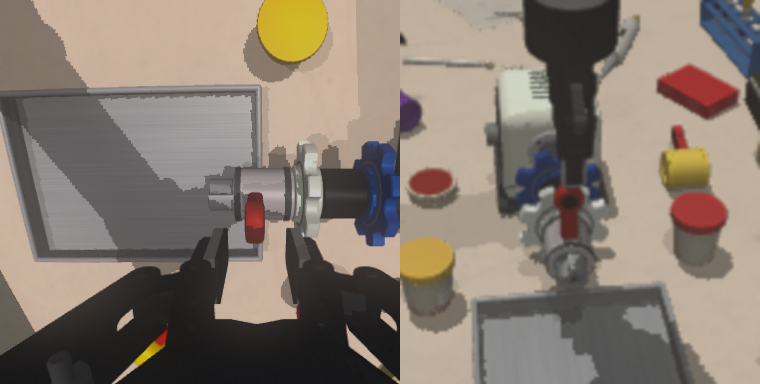

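The wrist view shows the fingers (columns 228 and 287) straddling the tab (column 255), and the side view agrees. I descend and pinch.

Emit:
jog_arm(
  rows=[
    {"x":0,"y":0,"z":15,"ax":0,"ay":0,"az":0,"fingers":32},
    {"x":0,"y":0,"z":15,"ax":0,"ay":0,"az":0,"fingers":32},
    {"x":0,"y":0,"z":9,"ax":0,"ay":0,"az":0,"fingers":32},
    {"x":0,"y":0,"z":0,"ax":0,"ay":0,"az":0,"fingers":20},
    {"x":0,"y":0,"z":0,"ax":0,"ay":0,"az":0,"fingers":6},
    {"x":0,"y":0,"z":0,"ax":0,"ay":0,"az":0,"fingers":6},
    {"x":0,"y":0,"z":0,"ax":0,"ay":0,"az":0,"fingers":6},
    {"x":0,"y":0,"z":0,"ax":0,"ay":0,"az":0,"fingers":6},
  ],
  force=25,
)

```text
t: 3.75
eef_pos: [0.5417, 0.1369, 0.1366]
tool_rot: [0.0, 0.051, 0.999, 0.0]
contact_force: [0.6, 0.0, -0.1]
gripper_width: 0.131
grasp_force: 30.5
```

Emit:
jog_arm(
  rows=[
    {"x":3.3,"y":0,"z":0.1,"ax":0,"ay":0,"az":0,"fingers":6},
    {"x":3.3,"y":0,"z":0.2,"ax":0,"ay":0,"az":0,"fingers":6},
    {"x":3.3,"y":0,"z":0.4,"ax":0,"ay":0,"az":0,"fingers":6},
    {"x":3.2,"y":0,"z":0.6,"ax":0,"ay":0,"az":0,"fingers":6},
    {"x":3.2,"y":0,"z":0.7,"ax":0,"ay":0,"az":0,"fingers":6},
    {"x":3.2,"y":0,"z":0.9,"ax":0,"ay":0,"az":0,"fingers":6},
    {"x":0,"y":-1.5,"z":0,"ax":0,"ay":0,"az":0,"fingers":6},
    {"x":0,"y":-1.0,"z":0,"ax":0,"ay":0,"az":0,"fingers":6},
  ],
)

```text
t: 4.55
eef_pos: [0.5236, 0.1377, 0.1347]
tool_rot: [0.002, 0.05, 0.999, 0.001]
contact_force: [4.1, 2.4, 5.3]
gripper_width: 0.136
grasp_force: 31.6
```

Emit:
jog_arm(
  rows=[
    {"x":3.1,"y":-0.7,"z":1.0,"ax":0,"ay":0,"az":0,"fingers":6},
    {"x":0,"y":0,"z":0,"ax":0,"ay":0,"az":0,"fingers":6},
    {"x":3.1,"y":0,"z":1.2,"ax":0,"ay":0,"az":0,"fingers":6},
    {"x":0,"y":0,"z":0,"ax":0,"ay":0,"az":0,"fingers":6},
    {"x":3.0,"y":0,"z":1.3,"ax":0,"ay":0,"az":0,"fingers":6},
    {"x":0,"y":0,"z":0,"ax":0,"ay":0,"az":0,"fingers":6},
    {"x":2.9,"y":0,"z":1.5,"ax":0,"ay":0,"az":0,"fingers":6},
    {"x":0,"y":0,"z":0,"ax":0,"ay":0,"az":0,"fingers":6},
  ],
)

```text
t: 5.35
eef_pos: [0.5107, 0.1376, 0.1296]
tool_rot: [0.001, 0.05, 0.999, 0.001]
contact_force: [1.8, 0.8, 8.5]
gripper_width: 0.133
grasp_force: 32.9
```

Emit:
jog_arm(
  rows=[
    {"x":0,"y":-1,"z":0,"ax":0,"ay":0,"az":0,"fingers":6},
    {"x":0,"y":-1,"z":0,"ax":0,"ay":0,"az":0,"fingers":6},
    {"x":0,"y":-1,"z":0,"ax":0,"ay":0,"az":0,"fingers":6},
    {"x":0,"y":0,"z":0,"ax":0,"ay":0,"az":0,"fingers":6},
    {"x":0,"y":0,"z":0,"ax":0,"ay":0,"az":0,"fingers":6},
    {"x":0,"y":0,"z":0,"ax":0,"ay":0,"az":0,"fingers":6},
    {"x":0,"y":0,"z":0,"ax":0,"ay":0,"az":0,"fingers":6},
    {"x":0,"y":0,"z":0,"ax":0,"ay":0,"az":0,"fingers":6},
  ],
)

```text
t: 6.15
eef_pos: [0.5103, 0.1358, 0.1296]
tool_rot: [0.001, 0.05, 0.999, 0.001]
contact_force: [1.5, 3.3, 8.2]
gripper_width: 0.137
grasp_force: 32.9
```

Emit:
jog_arm(
  rows=[
    {"x":1.5,"y":0,"z":0.6,"ax":0,"ay":0,"az":0,"fingers":6},
    {"x":0,"y":0,"z":0,"ax":0,"ay":0,"az":0,"fingers":6},
    {"x":1.4,"y":0,"z":0.7,"ax":0,"ay":0,"az":0,"fingers":6},
    {"x":0,"y":0,"z":0,"ax":0,"ay":0,"az":0,"fingers":6},
    {"x":1.4,"y":0,"z":0.7,"ax":0,"ay":0,"az":0,"fingers":6},
    {"x":0,"y":0,"z":0,"ax":0,"ay":0,"az":0,"fingers":6},
    {"x":0,"y":-1,"z":0,"ax":0,"ay":0,"az":0,"fingers":6},
    {"x":0,"y":0,"z":0,"ax":0,"ay":0,"az":0,"fingers":6},
  ],
)

```text
t: 6.95
eef_pos: [0.5063, 0.1349, 0.1276]
tool_rot: [0.001, 0.05, 0.999, 0.001]
contact_force: [2.3, 3.1, 7.7]
gripper_width: 0.135
grasp_force: 33.0
```

Emit:
jog_arm(
  rows=[
    {"x":0,"y":-1,"z":0,"ax":0,"ay":0,"az":0,"fingers":6},
    {"x":0,"y":-1,"z":0,"ax":0,"ay":0,"az":0,"fingers":6},
    {"x":0,"y":-1,"z":0,"ax":0,"ay":0,"az":0,"fingers":6},
    {"x":0,"y":0,"z":0,"ax":0,"ay":0,"az":0,"fingers":6},
    {"x":0.7,"y":0,"z":0.4,"ax":0,"ay":0,"az":0,"fingers":6},
    {"x":0,"y":0,"z":0,"ax":0,"ay":0,"az":0,"fingers":6},
    {"x":0.7,"y":0,"z":0.4,"ax":0,"ay":0,"az":0,"fingers":6},
    {"x":0,"y":0,"z":0,"ax":0,"ay":0,"az":0,"fingers":6},
  ],
)

```text
t: 7.75
eef_pos: [0.5047, 0.1319, 0.1268]
tool_rot: [0.002, 0.05, 0.999, 0.001]
contact_force: [2.4, 2.3, 7.5]
gripper_width: 0.132
grasp_force: 33.1
```

Tab travel of 8.6 mm at only about 2 N means the pin is in the slot. I ease the side loads, grip harder and slide it off.

Emit:
jog_arm(
  rows=[
    {"x":-0.7,"y":-1,"z":-2,"ax":0,"ay":0,"az":0,"fingers":6},
    {"x":0,"y":-3,"z":-1,"ax":0,"ay":0,"az":0,"fingers":6},
    {"x":0,"y":-4,"z":0,"ax":0,"ay":0,"az":0,"fingers":6},
    {"x":0,"y":-5,"z":0,"ax":0,"ay":0,"az":0,"fingers":6},
    {"x":0,"y":-5,"z":0,"ax":0,"ay":0,"az":0,"fingers":6},
    {"x":0,"y":-5,"z":0,"ax":0,"ay":0,"az":0,"fingers":6},
    {"x":0,"y":-5,"z":0,"ax":0,"ay":0,"az":0,"fingers":6},
    {"x":0,"y":0,"z":0,"ax":0,"ay":0,"az":0,"fingers":6},
  ],
  force=80,
)

```text
t: 8.55
eef_pos: [0.5008, 0.1012, 0.1284]
tool_rot: [-0.0, 0.051, 0.999, -0.0]
contact_force: [2.2, -1.5, -0.4]
gripper_width: 0.126
grasp_force: 78.0
```

Emit:
jog_arm(
  rows=[
    {"x":0,"y":-6,"z":0,"ax":0,"ay":0,"az":0,"fingers":6},
    {"x":0,"y":-6,"z":0,"ax":0,"ay":0,"az":0,"fingers":6},
    {"x":0,"y":-6,"z":0,"ax":0,"ay":0,"az":0,"fingers":6},
    {"x":0,"y":-6,"z":0,"ax":0,"ay":0,"az":0,"fingers":6},
    {"x":0,"y":-6,"z":0,"ax":0,"ay":0,"az":0,"fingers":6},
    {"x":0,"y":-6,"z":0,"ax":0,"ay":0,"az":0,"fingers":6},
    {"x":0,"y":-8,"z":0,"ax":0,"ay":0,"az":0,"fingers":6},
    {"x":0,"y":-8,"z":0,"ax":0,"ay":0,"az":0,"fingers":6},
  ],
)

```text
t: 9.35
eef_pos: [0.4951, 0.0499, 0.1282]
tool_rot: [-0.001, 0.051, 0.999, -0.0]
contact_force: [-0.1, -0.3, -1.2]
gripper_width: 0.127
grasp_force: 77.9
```

```bash
python3 - <<'E'
from h import *
s=bot.get_obs(); print(s["eef_pos"].round(4),s["gripper_width"],s["contact_force"])
c=cam("wrist"); d=cam("side"); a=c["pixels"][60:300,80:400]; a=cv2.resize(a,(400,300)); b=cv2.resize(d["pixels"][130:290,180:330],(340,363),interpolation=2)[:300]
cv2.imwrite("pics/w4.png",np.hstack([a,b])[:,:,::-1])
E
```

```text
[0.4951 0.0499 0.1282] 0.12746006606697055 [-0.14141875 -0.25296539 -1.21413108]
```

View pics/w4.png

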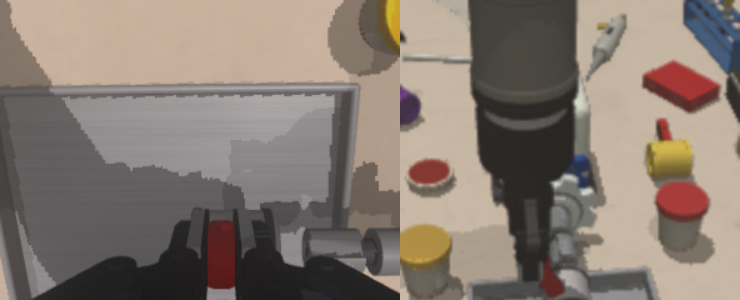

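The collar is clear of the shaft, still held at an angle; the measured weight is about 1.2 N. I carry it to the far part of the tray.

Emit:
jog_arm(
  rows=[
    {"x":-4,"y":-10,"z":0,"ax":0,"ay":0,"az":0,"fingers":6},
    {"x":-4,"y":-15,"z":3,"ax":0,"ay":0,"az":0,"fingers":6},
    {"x":-4,"y":-18,"z":5,"ax":0,"ay":0,"az":0,"fingers":6},
    {"x":-4,"y":-18,"z":5,"ax":0,"ay":0,"az":0,"fingers":6},
    {"x":-4,"y":-18,"z":5,"ax":0,"ay":0,"az":0,"fingers":6},
    {"x":-4,"y":-16,"z":5,"ax":0,"ay":0,"az":0,"fingers":6},
    {"x":-4,"y":-10,"z":5,"ax":0,"ay":0,"az":0,"fingers":6},
    {"x":0,"y":-5,"z":2,"ax":0,"ay":0,"az":0,"fingers":6},
  ],
)

```text
t: 10.25
eef_pos: [0.513, -0.0627, 0.0982]
tool_rot: [-0.0, 0.051, 0.999, -0.0]
contact_force: [0.0, -1.1, -2.2]
gripper_width: 0.126
grasp_force: 78.0
```

```bash
python3 - <<'E'
from h import *
s=bot.get_obs(); print(s["eef_pos"].round(4),s["gripper_width"],s["contact_force"])
d=cam("side");save(d,"s5.png",(200,180,350,330),4)
E
```

```text
[ 0.513  -0.0627  0.0982] 0.12584728317710023 [ 0.03155097 -1.10200606 -2.23513284]
```

View pics/s5.png

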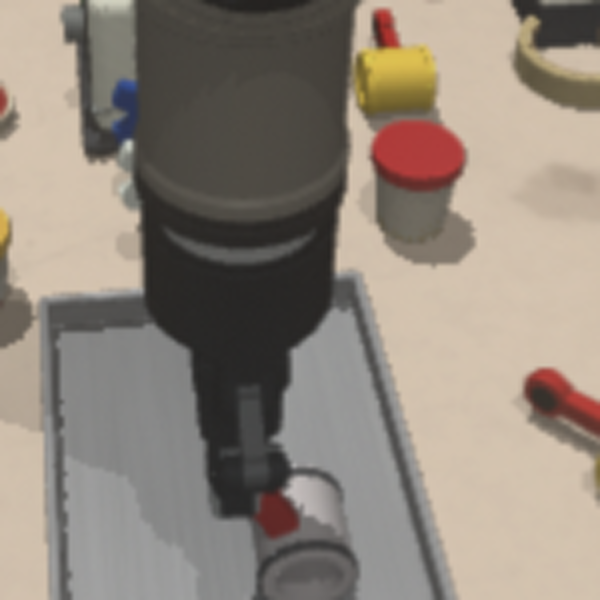

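The side view shows the sleeve held level, with the tab leaning towards the robot, over the tray. I lower it until it touches.

Emit:
jog_arm(
  rows=[
    {"x":0,"y":0,"z":8,"ax":0,"ay":0,"az":0,"fingers":6},
    {"x":0,"y":0,"z":7,"ax":0,"ay":0,"az":0,"fingers":6},
    {"x":0,"y":0,"z":5,"ax":0,"ay":0,"az":0,"fingers":6},
    {"x":0,"y":0,"z":3,"ax":0,"ay":0,"az":0,"fingers":6},
    {"x":0,"y":0,"z":2,"ax":0,"ay":0,"az":0,"fingers":6},
    {"x":0,"y":0,"z":1,"ax":0,"ay":0,"az":0,"fingers":6},
    {"x":0,"y":0,"z":1,"ax":0,"ay":0,"az":0,"fingers":6},
    {"x":0,"y":0,"z":0,"ax":0,"ay":0,"az":0,"fingers":6},
  ],
)

```text
t: 11.1
eef_pos: [0.5126, -0.0613, 0.0724]
tool_rot: [-0.0, 0.051, 0.999, 0.0]
contact_force: [-3.5, 1.6, 7.2]
gripper_width: 0.128
grasp_force: 79.6
```

Emit:
jog_arm(
  rows=[
    {"x":0,"y":0,"z":-1,"ax":0,"ay":0,"az":0,"fingers":6},
    {"x":3.8,"y":0,"z":2.5,"ax":0,"ay":0,"az":0,"fingers":6},
    {"x":3.7,"y":0,"z":2.8,"ax":0,"ay":0,"az":0,"fingers":6},
    {"x":3.6,"y":0,"z":3.3,"ax":0,"ay":0,"az":0,"fingers":6},
    {"x":3.5,"y":0,"z":3.6,"ax":0,"ay":0,"az":0,"fingers":6},
    {"x":3.0,"y":0,"z":3.9,"ax":0,"ay":0,"az":0,"fingers":6},
    {"x":2.9,"y":0,"z":4.0,"ax":0,"ay":0,"az":0,"fingers":6},
    {"x":0,"y":0,"z":0,"ax":0,"ay":0,"az":0,"fingers":6},
  ],
  force=25,
)

```text
t: 11.9
eef_pos: [0.4912, -0.0591, 0.0548]
tool_rot: [-0.0, 0.051, 0.999, 0.001]
contact_force: [-16.0, 3.6, 38.2]
gripper_width: 0.129
grasp_force: 105.2
```

Emit:
jog_arm(
  rows=[
    {"x":-1,"y":0,"z":-1.5,"ax":0,"ay":0,"az":0,"fingers":6},
    {"x":-1,"y":0,"z":-1,"ax":0,"ay":0,"az":0,"fingers":6},
    {"x":0,"y":0,"z":0,"ax":0,"ay":0,"az":0,"fingers":8},
    {"x":0,"y":0,"z":0,"ax":0,"ay":0,"az":0,"fingers":9},
    {"x":0,"y":0,"z":0,"ax":0,"ay":0,"az":0,"fingers":9},
    {"x":0,"y":0,"z":0,"ax":0,"ay":0,"az":0,"fingers":9},
    {"x":0,"y":0,"z":0,"ax":0,"ay":0,"az":0,"fingers":9},
    {"x":0,"y":0,"z":0,"ax":0,"ay":0,"az":0,"fingers":9},
  ],
  force=20,
)

```text
t: 12.7
eef_pos: [0.4921, -0.0591, 0.0557]
tool_rot: [-0.002, 0.05, 0.999, 0.001]
contact_force: [-10.0, 2.2, 18.1]
gripper_width: 0.125
grasp_force: 101.9
```

```bash
python3 - <<'E'
from h import *
s=bot.get_obs(); print(s["eef_pos"].round(4),s["gripper_width"],s["contact_force"],s["grasp_force"])
d=cam("side");e=cam("scene");a=cv2.resize(d["pixels"][230:350,210:310],(400,480),interpolation=2);b=cv2.resize(e["pixels"][225:325,180:260],(384,480),interpolation=2)
cv2.imwrite("pics/s6.png",np.hstack([a,b])[:,:,::-1])
E
```

```text
[ 0.4921 -0.0591  0.0557] 0.12540447114574982 [-10.04228716   2.22989843  18.09283471] 101.88291443588241
```

View pics/s6.png

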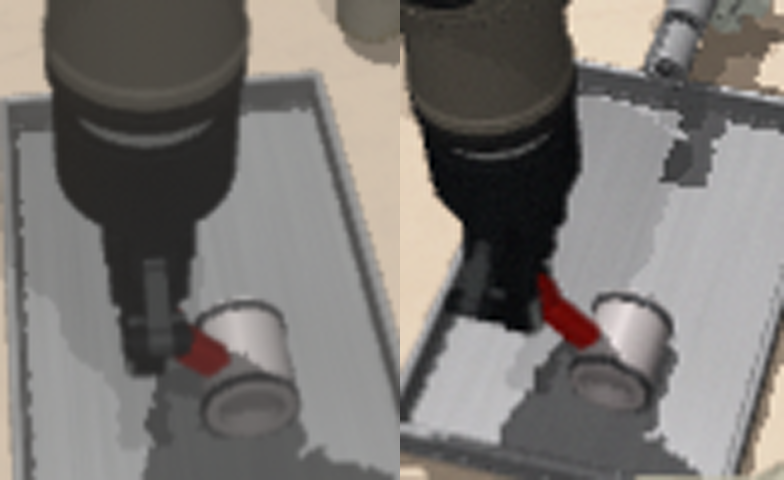

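The collar's sleeve rests on the tray floor with the tab leaning about 1 rad towards the robot. I loosen the pinch slightly and continue lowering the tab.

Emit:
jog_arm(
  rows=[
    {"x":0,"y":0,"z":-1.5,"ax":0,"ay":0,"az":0,"fingers":10},
    {"x":0,"y":0,"z":0,"ax":0,"ay":0,"az":0,"fingers":10.5},
    {"x":0,"y":0,"z":0,"ax":0,"ay":0,"az":0,"fingers":11},
    {"x":0,"y":0,"z":0,"ax":0,"ay":0,"az":0,"fingers":11},
    {"x":0,"y":0,"z":0,"ax":0,"ay":0,"az":0,"fingers":11},
    {"x":0,"y":0,"z":0,"ax":0,"ay":0,"az":0,"fingers":11},
    {"x":0,"y":0,"z":0,"ax":0,"ay":0,"az":0,"fingers":11},
    {"x":0,"y":0,"z":0,"ax":0,"ay":0,"az":0,"fingers":11},
  ],
  force=20,
)

```text
t: 13.6
eef_pos: [0.4943, -0.0596, 0.0564]
tool_rot: [-0.0, 0.051, 0.999, -0.0]
contact_force: [-0.4, -0.9, -1.6]
gripper_width: 0.132
grasp_force: 54.7
```

Emit:
jog_arm(
  rows=[
    {"x":0,"y":0,"z":1,"ax":0,"ay":0,"az":0,"fingers":11.4},
    {"x":0,"y":0,"z":0,"ax":0,"ay":0,"az":0,"fingers":11.4},
    {"x":2.5,"y":0,"z":4,"ax":0,"ay":0,"az":0,"fingers":11.4},
    {"x":2.5,"y":0,"z":4.2,"ax":0,"ay":0,"az":0,"fingers":11.4},
    {"x":2.2,"y":0,"z":4.4,"ax":0,"ay":0,"az":0,"fingers":11.4},
    {"x":2.0,"y":0,"z":4.6,"ax":0,"ay":0,"az":0,"fingers":11.4},
    {"x":0,"y":0,"z":0,"ax":0,"ay":0,"az":0,"fingers":11.4},
    {"x":0,"y":0,"z":0,"ax":0,"ay":0,"az":0,"fingers":11.4},
  ],
  force=20,
)

```text
t: 14.4
eef_pos: [0.4808, -0.0585, 0.0384]
tool_rot: [-0.004, 0.051, 0.999, 0.0]
contact_force: [-14.1, 1.2, 19.1]
gripper_width: 0.134
grasp_force: 40.2
```

Emit:
jog_arm(
  rows=[
    {"x":-2,"y":0,"z":-1.5,"ax":0,"ay":0,"az":0,"fingers":11.6},
    {"x":0,"y":0,"z":0,"ax":0,"ay":0,"az":0,"fingers":11.6},
    {"x":1.3,"y":0,"z":4,"ax":0,"ay":0,"az":0,"fingers":11.6},
    {"x":1.0,"y":0,"z":4.5,"ax":0,"ay":0,"az":0,"fingers":11.6},
    {"x":0.8,"y":0,"z":5,"ax":0,"ay":0,"az":0,"fingers":11.6},
    {"x":0.5,"y":0,"z":5,"ax":0,"ay":0,"az":0,"fingers":11.6},
    {"x":0,"y":0,"z":0,"ax":0,"ay":0,"az":0,"fingers":11.6},
    {"x":0,"y":0,"z":0,"ax":0,"ay":0,"az":0,"fingers":11.6},
  ],
  force=20,
)

```text
t: 15.2
eef_pos: [0.483, -0.0585, 0.0208]
tool_rot: [-0.0, 0.051, 0.999, 0.0]
contact_force: [0.0, 0.6, -1.8]
gripper_width: 0.136
grasp_force: 24.9
```

Emit:
jog_arm(
  rows=[
    {"x":0,"y":0,"z":3,"ax":0,"ay":0,"az":0,"fingers":11.6},
    {"x":0,"y":0,"z":3,"ax":0,"ay":0,"az":0,"fingers":11.6},
    {"x":-0.3,"y":0,"z":3,"ax":0,"ay":0,"az":0,"fingers":11.6},
    {"x":-0.3,"y":0,"z":2,"ax":0,"ay":0,"az":0,"fingers":11.6},
    {"x":0,"y":0,"z":1,"ax":0,"ay":0,"az":0,"fingers":11.6},
    {"x":0,"y":0,"z":0,"ax":0,"ay":0,"az":0,"fingers":11.6},
    {"x":0,"y":0,"z":0,"ax":0,"ay":0,"az":0,"fingers":11.6},
    {"x":0,"y":0,"z":0,"ax":0,"ay":0,"az":0,"fingers":11.6},
  ],
  force=20,
)

```text
t: 16.0
eef_pos: [0.4839, -0.0586, 0.0091]
tool_rot: [-0.0, 0.051, 0.999, 0.0]
contact_force: [-1.9, 0.2, 1.4]
gripper_width: 0.139
grasp_force: 25.4
```

Emit:
jog_arm(
  rows=[
    {"x":0,"y":0,"z":0,"ax":0,"ay":0,"az":0,"fingers":14},
    {"x":0,"y":0,"z":0,"ax":0,"ay":0,"az":0,"fingers":20},
    {"x":0,"y":0,"z":0,"ax":0,"ay":0,"az":0,"fingers":28},
    {"x":0,"y":0,"z":0,"ax":0,"ay":0,"az":0,"fingers":30},
    {"x":0,"y":0,"z":-10,"ax":0,"ay":0,"az":0,"fingers":30},
    {"x":0,"y":0,"z":-30,"ax":0,"ay":0,"az":0,"fingers":30},
    {"x":0,"y":0,"z":-45,"ax":0,"ay":0,"az":0,"fingers":30},
    {"x":0,"y":0,"z":-45,"ax":0,"ay":0,"az":0,"fingers":45},
  ],
)

```text
t: 16.8
eef_pos: [0.4836, -0.0587, 0.141]
tool_rot: [-0.0, 0.051, 0.999, -0.0]
contact_force: [1.4, 0.6, -0.2]
gripper_width: 0.507
grasp_force: 0.0
```

Emit:
jog_arm(
  rows=[
    {"x":-6,"y":20,"z":-37,"ax":0,"ay":0,"az":0,"fingers":45},
    {"x":-6,"y":20,"z":-37,"ax":0,"ay":0,"az":0,"fingers":45},
    {"x":-6,"y":20,"z":-36,"ax":0,"ay":0,"az":0,"fingers":45},
    {"x":-4.2,"y":45,"z":0,"ax":0,"ay":0,"az":0,"fingers":45},
    {"x":-4.2,"y":45,"z":0,"ax":0,"ay":0,"az":0,"fingers":45},
    {"x":-4.2,"y":45,"z":0,"ax":0,"ay":0,"az":0,"fingers":45},
    {"x":-4.2,"y":45,"z":0,"ax":0,"ay":0,"az":0,"fingers":45},
    {"x":-4.2,"y":45,"z":0,"ax":0,"ay":0,"az":0,"fingers":45},
  ],
)

```text
t: 17.6
eef_pos: [0.5517, 0.2226, 0.2502]
tool_rot: [0.0, 0.051, 0.999, 0.0]
contact_force: [1.3, -0.4, 0.0]
gripper_width: 0.526
grasp_force: 0.0
```

Emit:
jog_arm(
  rows=[
    {"x":0,"y":26,"z":0,"ax":0,"ay":0,"az":0,"fingers":45},
    {"x":0,"y":26,"z":0,"ax":0,"ay":0,"az":0,"fingers":45},
    {"x":0,"y":0,"z":0,"ax":0,"ay":0,"az":8.5,"fingers":45},
    {"x":0,"y":0,"z":0,"ax":0,"ay":0,"az":8.5,"fingers":45},
    {"x":0,"y":0,"z":0,"ax":0,"ay":0,"az":8.5,"fingers":45},
    {"x":0,"y":0,"z":0,"ax":0,"ay":0,"az":8.5,"fingers":45},
    {"x":0,"y":0,"z":0,"ax":0,"ay":0,"az":8.5,"fingers":45},
    {"x":0,"y":0,"z":0,"ax":0,"ay":0,"az":8.5,"fingers":45},
  ],
)

```text
t: 18.4
eef_pos: [0.5568, 0.2725, 0.25]
tool_rot: [0.0, 0.478, 0.878, 0.0]
contact_force: [0.6, -0.3, 0.7]
gripper_width: 0.528
grasp_force: 0.0
```

Emit:
jog_arm(
  rows=[
    {"x":0,"y":0,"z":0,"ax":0,"ay":0,"az":8,"fingers":45},
    {"x":0,"y":0,"z":0,"ax":0,"ay":0,"az":8,"fingers":45},
    {"x":0,"y":0,"z":0,"ax":0,"ay":0,"az":8,"fingers":45},
    {"x":0,"y":0,"z":0,"ax":0,"ay":0,"az":8,"fingers":45},
    {"x":0,"y":0,"z":0,"ax":0,"ay":0,"az":7,"fingers":45},
    {"x":0,"y":0,"z":25,"ax":0,"ay":0,"az":0,"fingers":45},
    {"x":0,"y":0,"z":20,"ax":0,"ay":0,"az":0,"fingers":45},
    {"x":0,"y":0,"z":0,"ax":0,"ay":0,"az":0,"fingers":45},
  ],
)

```text
t: 19.2
eef_pos: [0.555, 0.272, 0.2023]
tool_rot: [-0.001, 0.742, 0.67, -0.002]
contact_force: [-0.9, -0.4, -0.8]
gripper_width: 0.527
grasp_force: 0.0
```

```bash
python3 - <<'E'
from h import *
s=bot.get_obs(); print(s["t"],s["eef_pos"].round(4),s["tool_rot"].round(4),s["gripper_width"],s["q"].round(2))
c=cam("wrist");d=cam("side");a=cv2.resize(c["pixels"],(480,360));b=cv2.resize(d["pixels"][130:370,200:400],(300,360))
cv2.imwrite("pics/p7.png",np.hstack([a,b])[:,:,::-1])
E
```

```text
19.2 [0.555  0.272  0.2023] [-5.000e-04  7.419e-01  6.705e-01 -2.400e-03] 0.5271390738456406 [-0.88  0.44  0.43  1.75 -0.21  1.01 -0.47]
```

View pics/p7.png

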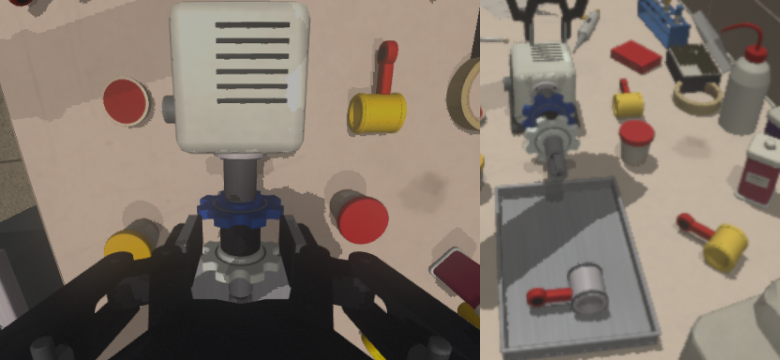

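The tray shows the collar laid flat with its tab towards the robot. In the wrist picture the shoulder lies at columns 223–258 and rows 157–193, between the flange and the blue disc. I check its position before descending.

```bash
python3 - <<'E'
from h import *
c=cam("wrist");k=512/480
for u,v,z in [(240.5,157,.101),(240.5,193,.101),(240.5,180,.101),(240,200,.128),(240,153,.111)]: print(onplane(c,u*k,v*k,z).round(4))
E
```

```text
[0.5603 0.2953 0.101 ]
[0.5567 0.2595 0.101 ]
[0.558  0.2727 0.101 ]
[0.5565 0.2619 0.128 ]
[0.5604 0.3008 0.111 ]
```

Emit:
jog_arm(
  rows=[
    {"x":5.5,"y":1.5,"z":10,"ax":0,"ay":0,"az":0,"fingers":45},
    {"x":0,"y":0,"z":30,"ax":0,"ay":0,"az":0,"fingers":45},
    {"x":0,"y":0,"z":30,"ax":0,"ay":0,"az":0,"fingers":45},
    {"x":0,"y":0,"z":15,"ax":0,"ay":0,"az":0,"fingers":45},
    {"x":0,"y":0,"z":10,"ax":0,"ay":0,"az":0,"fingers":45},
    {"x":0,"y":0,"z":5,"ax":0,"ay":0,"az":0,"fingers":45},
    {"x":0,"y":0,"z":0,"ax":0,"ay":0,"az":0,"fingers":45},
    {"x":0,"y":0,"z":0,"ax":0,"ay":0,"az":0,"fingers":45},
  ],
)

```text
t: 20.15
eef_pos: [0.5598, 0.2784, 0.1053]
tool_rot: [0.0, 0.742, 0.67, 0.001]
contact_force: [0.3, 0.1, -0.8]
gripper_width: 0.53
grasp_force: 0.0
```

Emit:
jog_arm(
  rows=[
    {"x":0,"y":-2,"z":4,"ax":0,"ay":0,"az":0,"fingers":45},
    {"x":0,"y":0,"z":5,"ax":0,"ay":0,"az":0,"fingers":45},
    {"x":0,"y":0,"z":6,"ax":0,"ay":0,"az":0,"fingers":45},
    {"x":0,"y":0,"z":8,"ax":0,"ay":0,"az":0,"fingers":45},
    {"x":0,"y":0,"z":8,"ax":0,"ay":0,"az":0,"fingers":45},
    {"x":0,"y":0,"z":8,"ax":0,"ay":0,"az":0,"fingers":45},
    {"x":0,"y":0,"z":0,"ax":0,"ay":0,"az":0,"fingers":45},
    {"x":0,"y":0,"z":0,"ax":0,"ay":0,"az":0,"fingers":45},
  ],
)

```text
t: 20.95
eef_pos: [0.557, 0.2781, 0.065]
tool_rot: [0.0, 0.742, 0.67, -0.0]
contact_force: [0.5, -1.1, 0.0]
gripper_width: 0.525
grasp_force: 0.0
```

Emit:
jog_arm(
  rows=[
    {"x":-6,"y":0,"z":0,"ax":0,"ay":0,"az":0,"fingers":42},
    {"x":-6,"y":0,"z":0,"ax":0,"ay":0,"az":0,"fingers":42},
    {"x":-8,"y":0,"z":0,"ax":0,"ay":0,"az":0,"fingers":42},
    {"x":-8,"y":0,"z":0,"ax":0,"ay":0,"az":0,"fingers":42},
    {"x":-8,"y":0,"z":0,"ax":0,"ay":0,"az":0,"fingers":42},
    {"x":-8,"y":0,"z":0,"ax":0,"ay":0,"az":0,"fingers":42},
    {"x":-8,"y":0,"z":0,"ax":0,"ay":0,"az":0,"fingers":42},
    {"x":-8,"y":0,"z":0,"ax":0,"ay":0,"az":0,"fingers":42},
  ],
)

```text
t: 21.75
eef_pos: [0.5511, 0.2179, 0.0654]
tool_rot: [0.0, 0.742, 0.67, 0.0]
contact_force: [0.4, -0.3, 0.4]
gripper_width: 0.49
grasp_force: 0.4
```

Emit:
jog_arm(
  rows=[
    {"x":-6,"y":0,"z":0,"ax":0,"ay":0,"az":0,"fingers":42},
    {"x":-6,"y":0,"z":0,"ax":0,"ay":0,"az":0,"fingers":42},
    {"x":-6,"y":0,"z":0,"ax":0,"ay":0,"az":0,"fingers":42},
    {"x":-6,"y":0,"z":0,"ax":0,"ay":0,"az":0,"fingers":42},
    {"x":-6,"y":0,"z":0,"ax":0,"ay":0,"az":0,"fingers":42},
    {"x":-6,"y":0,"z":0,"ax":0,"ay":0,"az":0,"fingers":42},
    {"x":-6,"y":0,"z":0,"ax":0,"ay":0,"az":0,"fingers":42},
    {"x":-3,"y":0,"z":0,"ax":0,"ay":0,"az":0,"fingers":42},
  ],
)

```text
t: 22.55
eef_pos: [0.5464, 0.1729, 0.0653]
tool_rot: [0.0, 0.742, 0.67, -0.0]
contact_force: [0.9, 0.6, -0.6]
gripper_width: 0.489
grasp_force: 0.4
```

```bash
python3 - <<'E'
from h import *
s=bot.get_obs(); print(s["t"],s["eef_pos"].round(4),s["contact_force"].round(1))
d=cam("side");e=cam("scene");a=cv2.resize(d["pixels"][180:370,190:350],(400,475),interpolation=2);b=cv2.resize(e["pixels"][190:340,170:295],(396,475),interpolation=2)
cv2.imwrite("pics/p8.png",np.hstack([a,b])[:,:,::-1])
E
```

```text
22.55 [0.5464 0.1729 0.0653] [ 0.9  0.6 -0.6]
```

View pics/p8.png

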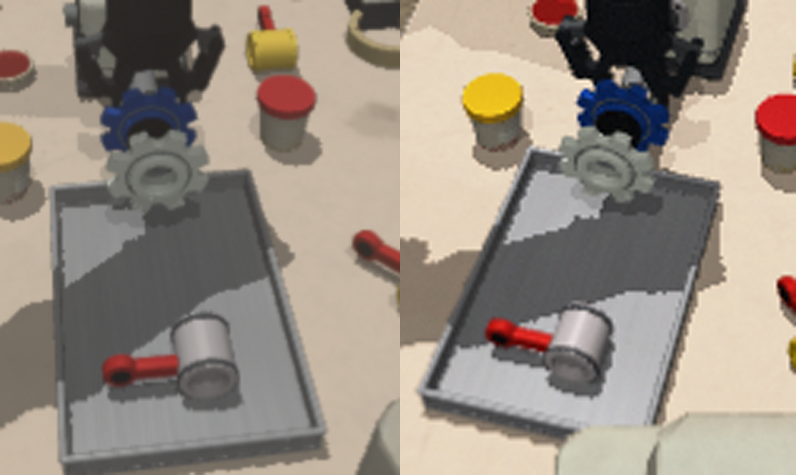

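The discs are moving well: the white disc is at the end of the shaft and the collar is lying in the tray. My viewing budget is used up (that was one over), so from here I check numerically only.

Emit:
jog_arm(
  rows=[
    {"x":-5,"y":0,"z":0,"ax":0,"ay":0,"az":0,"fingers":42},
    {"x":-5,"y":0,"z":0,"ax":0,"ay":0,"az":0,"fingers":42},
    {"x":-5,"y":0,"z":0,"ax":0,"ay":0,"az":0,"fingers":42},
    {"x":-5,"y":0,"z":0,"ax":0,"ay":0,"az":0,"fingers":42},
    {"x":-5,"y":0,"z":0,"ax":0,"ay":0,"az":0,"fingers":42},
    {"x":-4,"y":0,"z":0,"ax":0,"ay":0,"az":0,"fingers":42},
    {"x":0,"y":0,"z":0,"ax":0,"ay":0,"az":0,"fingers":42},
    {"x":0,"y":0,"z":0,"ax":0,"ay":0,"az":0,"fingers":42},
  ],
)

```text
t: 23.45
eef_pos: [0.5436, 0.1449, 0.0653]
tool_rot: [0.0, 0.742, 0.67, 0.0]
contact_force: [-0.9, 0.1, 0.4]
gripper_width: 0.496
grasp_force: 0.0
```

Emit:
jog_arm(
  rows=[
    {"x":-5,"y":0,"z":0,"ax":0,"ay":0,"az":0,"fingers":42},
    {"x":-5,"y":0,"z":0,"ax":0,"ay":0,"az":0,"fingers":42},
    {"x":-5,"y":0,"z":0,"ax":0,"ay":0,"az":0,"fingers":42},
    {"x":-5,"y":0,"z":0,"ax":0,"ay":0,"az":0,"fingers":42},
    {"x":-5,"y":0,"z":0,"ax":0,"ay":0,"az":0,"fingers":42},
    {"x":0,"y":0,"z":0,"ax":0,"ay":0,"az":0,"fingers":42},
    {"x":0,"y":0,"z":0,"ax":0,"ay":0,"az":0,"fingers":42},
    {"x":0,"y":0,"z":0,"ax":0,"ay":0,"az":0,"fingers":42},
  ],
)

```text
t: 24.25
eef_pos: [0.541, 0.1203, 0.0653]
tool_rot: [-0.0, 0.742, 0.671, 0.0]
contact_force: [-1.0, -0.6, 0.5]
gripper_width: 0.494
grasp_force: 0.1
```

```bash
cat > chk.py <<'E'
from h import *
s=bot.get_obs(); print(s["t"],s["eef_pos"].round(4),s["contact_force"].round(1))
R={"blue":((105,130),120,25),"red":((172,8),130,50),"white":None}
for n in ["side","scene"]:
    c=cam(n);h=cv2.cvtColor(c["pixels"],cv2.COLOR_RGB2HSV).astype(int);H,S,V=h[...,0],h[...,1],h[...,2]
    M={"blue":(H>105)&(H<130)&(S>120)&(V>25),"red":((H<8)|(H>172))&(S>130)&(V>50),"yellow":(H>18)&(H<30)&(S>150)&(V>80),"white":(H>32)&(H<85)&(S<50)&(V>95),"black":(V<28)}
    for k,m in M.items():
        q,l,st,ce=cv2.connectedComponentsWithStats(m.astype(np.uint8))
        for i in range(1,q):
            if st[i,4]>25:
                P=onplane(c,*ce[i],.03)
                if .38<P[0]<.75 and -.2<P[1]<.42: print(n,k,st[i].tolist(),P.round(3)[:2])
E
python3 chk.py
```

```text
24.25 [0.541  0.1203 0.0653] [-1.  -0.6  0.5]
side blue [234, 233, 38, 23, 272] [0.552 0.165]
side blue [242, 241, 22, 15, 154] [0.549 0.141]
side red [294, 183, 5, 9, 33] [0.729 0.367]
side red [184, 201, 17, 10, 129] [0.421 0.339]
side red [293, 210, 23, 17, 302] [0.705 0.224]
side red [332, 272, 24, 17, 134] [0.722 0.005]
side red [232, 322, 29, 11, 211] [ 0.492 -0.062]
side yellow [290, 192, 18, 14, 194] [0.719 0.313]
side yellow [178, 230, 24, 16, 299] [0.403 0.21 ]
side white [231, 268, 6, 9, 26] [0.492 0.079]
side white [228, 275, 50, 36, 1031] [0.523 0.015]
side white [284, 314, 11, 11, 43] [ 0.576 -0.062]
side white [255, 338, 19, 16, 76] [ 0.516 -0.107]
side white [281, 342, 7, 11, 30] [ 0.551 -0.117]
side white [243, 347, 9, 8, 26] [ 0.484 -0.11 ]
side white [259, 347, 7, 10, 27] [ 0.51  -0.119]
scene blue [221, 229, 30, 22, 402] [0.527 0.147]
scene red [212, 188, 10, 10, 78] [0.421 0.347]
scene red [304, 192, 5, 11, 36] [0.733 0.371]
scene red [282, 220, 20, 16, 247] [0.694 0.222]
scene red [289, 277, 15, 17, 97] [0.724 0.01 ]
scene red [197, 291, 21, 10, 120] [ 0.493 -0.058]
scene yellow [294, 201, 17, 16, 197] [0.721 0.312]
scene yellow [190, 213, 19, 16, 235] [0.395 0.207]
scene white [212, 261, 34, 26, 543] [0.534 0.019]
scene black [213, 192, 46, 45, 930] [0.51  0.257]
scene black [225, 246, 17, 18, 229] [0.532 0.087]
```

The white disc is in the tray at about (0.525, 0.017). The blue disc is at the shaft end, so I push on.

Emit:
jog_arm(
  rows=[
    {"x":-4,"y":0,"z":0,"ax":0,"ay":0,"az":0,"fingers":42},
    {"x":-4,"y":0,"z":0,"ax":0,"ay":0,"az":0,"fingers":42},
    {"x":-4,"y":0,"z":0,"ax":0,"ay":0,"az":0,"fingers":42},
    {"x":-4,"y":0,"z":0,"ax":0,"ay":0,"az":0,"fingers":42},
    {"x":-4,"y":0,"z":0,"ax":0,"ay":0,"az":0,"fingers":42},
    {"x":-4,"y":0,"z":0,"ax":0,"ay":0,"az":0,"fingers":42},
    {"x":-4,"y":0,"z":0,"ax":0,"ay":0,"az":0,"fingers":42},
    {"x":0,"y":0,"z":0,"ax":0,"ay":0,"az":0,"fingers":42},
  ],
)

```text
t: 25.15
eef_pos: [0.5385, 0.0948, 0.0669]
tool_rot: [-0.001, 0.742, 0.671, 0.002]
contact_force: [-4.4, 7.8, 14.5]
gripper_width: 0.487
grasp_force: 7.1
```

```bash
python3 chk.py | grep -v -e yellow -e red
```

```text
25.15 [0.5385 0.0948 0.0669] [-4.4  7.8 14.5]
side blue [233, 246, 40, 13, 182] [0.545 0.132]
side blue [245, 254, 19, 8, 82] [0.545 0.111]
side white [267, 258, 23, 17, 102] [0.596 0.078]
side white [229, 265, 14, 21, 82] [0.493 0.069]
side white [232, 279, 46, 32, 934] [0.525 0.012]
side white [289, 338, 5, 13, 29] [ 0.563 -0.117]
side white [258, 340, 16, 19, 110] [ 0.516 -0.114]
side white [282, 342, 9, 14, 38] [ 0.551 -0.122]
side white [245, 347, 8, 11, 30] [ 0.486 -0.114]
scene blue [216, 241, 32, 12, 280] [0.521 0.117]
scene white [213, 263, 33, 24, 497] [0.534 0.017]
scene black [210, 196, 47, 49, 952] [0.507 0.225]
scene black [223, 252, 17, 14, 184] [0.53  0.073]
```

Emit:
jog_arm(
  rows=[
    {"x":4,"y":0,"z":0,"ax":0,"ay":0,"az":0,"fingers":42},
    {"x":6,"y":0,"z":0,"ax":0,"ay":0,"az":0,"fingers":42},
    {"x":8,"y":0,"z":0,"ax":0,"ay":0,"az":0,"fingers":42},
    {"x":8,"y":0,"z":0,"ax":0,"ay":0,"az":0,"fingers":42},
    {"x":0,"y":0,"z":-25,"ax":0,"ay":0,"az":0,"fingers":42},
    {"x":0,"y":0,"z":-30,"ax":0,"ay":0,"az":0,"fingers":42},
    {"x":20,"y":0,"z":-40,"ax":0,"ay":0,"az":0,"fingers":42},
    {"x":30,"y":0,"z":-30,"ax":0,"ay":0,"az":0,"fingers":42},
  ],
)

```text
t: 26.05
eef_pos: [0.5464, 0.1662, 0.1923]
tool_rot: [0.001, 0.743, 0.669, 0.0]
contact_force: [0.5, 0.7, 0.5]
gripper_width: 0.492
grasp_force: 0.0
```

```bash
python3 chk.py | grep -v -e yellow -e red; python3 - <<'E'
from h import *
# coarse text map of side & scene around shaft end
for n,(x0,y0,x1,y1) in {"side":(222,226,286,306),"scene":(205,222,255,286)}.items():
    p=cam(n)["pixels"][y0:y1:2,x0:x1:1].astype(int);h=cv2.cvtColor(p.astype(np.uint8),cv2.COLOR_RGB2HSV).astype(int)
    print(n,x0,y0)
    for i in range(p.shape[0]): print("%3d "%(y0+2*i)+"".join("B" if 105<h[i,j,0]<130 and h[i,j,1]>120 else "k" if h[i,j,2]<40 else "." if h[i,j,2]<85 else "w" if 32<h[i,j,0]<85 and h[i,j,2]>95 else "-" if h[i,j,2]<140 else " " for j in range(p.shape[1])))
E
```

```text
26.05 [0.5464 0.1662 0.1923] [0.5 0.7 0.5]
side blue [232, 248, 28, 11, 177] [0.526 0.13 ]
side blue [258, 251, 12, 7, 47] [0.569 0.119]
side white [229, 275, 49, 35, 967] [0.525 0.016]
side white [255, 338, 18, 21, 97] [ 0.515 -0.112]
side white [282, 342, 21, 13, 75] [ 0.564 -0.125]
scene blue [219, 237, 32, 14, 274] [0.529 0.128]
scene white [213, 260, 33, 27, 547] [0.534 0.02 ]
scene black [225, 249, 16, 15, 186] [0.532 0.083]
side 222 226
226                      -----------.--                             
228                      --..------...--                            
230                      -............--                            
232                       -...........--                            
234                       -.....----.--                             
236                       -....------.-                             
238                       ------ ----..-                            
240                        ----------..-                            
242                        ------......-                            
244                        ----
[... 3181 characters left out ...]
        --wkkkkkkkkkkkkkk..-------------
262                  w--ww.kkkkkkBkkk.-..-------------
264             wwwwwwwwwwwwwwwwwwwwwwww--------------
266            wwwwwwwwwwwwwwwwwwwwwwww-.-------------
268            wwwwwwwwwwwwwwwwwwwwwwwwwww-w----------
270             www-wwwwwwwwwwwwwwwwwwwwwwwww---------
272          wwwww-wwwwww--------wwwww-wwwwww---------
274   -w----wwwwwwwwwwwww-------wwwwwwwwwwww----------
276 --------wwwwwwwwwwwwwwwwwwwwwww--wwww.------------
278 ----------..-wwwwwwwwwwwwwwwwwwwwwwwwww-----------
280 -----------wwwwwwwwwwwwwwwwwwwwwwwwwww------------
282 ------------wwwwwwwwwwwwwwwwwwww-www-.------------
284 -------------wwwww...-wwwwwww------.--------------
```

```bash
python3 - <<'E'
from h import *
a,b=cam("scene"),cam("side")
for p,q in [((219,243),(233,252)),((251,245),(270,253)),((228,238),(246,249)),((229,256),(252,268)),((229,250),(251,260))]: print(cross(a,p,b,q))
print("proj shaft end top/bot, disc bottom on shaft, rear wall top")
P=[(.538,.097,.098),(.538,.097,.070),(.538,.097,.036),(.541,.143,.024),(.541,.11,.005)]
print(proj(a,P).round(0).tolist(),proj(b,P).round(0).tolist())
c=cam("wrist");save(c,"wr.png")
h=cv2.cvtColor(c["pixels"],cv2.COLOR_RGB2HSV).astype(int);m=(h[...,0]>105)&(h[...,0]<130)&(h[...,1]>120)&(h[...,2]>25)
q,l,st,ce=cv2.connectedComponentsWithStats(m.astype(np.uint8));print([ (st[i].tolist(),[onplane(c,*ce[i],z).round(3).tolist() for z in (.01,.05,.084)]) for i in range(1,q) if st[i,4]>40])
p=c["pixels"];print("wrist")
x0,x1=170,350
for i in range(190,384,5): print(i,"".join("B" if m[i,j] else "k" if h[i,j,2]<40 else "." if h[i,j,2]<85 else "w" if 32<h[i,j,0]<85 and h[i,j,2]>95 else "-" if h[i,j,2]<140 else " " for j in range(x0,x1,2)))
E
```

```text
(array([0.49369537, 0.08684826, 0.07987928]), np.float64(0.0045774466859846916))
(array([0.58228265, 0.1169409 , 0.039256  ]), np.float64(0.011229537946881552))
(array([0.52039313, 0.09251114, 0.08807625]), np.float64(0.01092334264752849))
(array([0.52831411, 0.05873388, 0.05674001]), np.float64(0.0024179121150332125))
(array([0.52760631, 0.06645382, 0.07373085]), np.float64(0.0026919749320630905))
proj shaft end top/bot, disc bottom on shaft, rear wall top
[[234.0, 237.0], [235.0, 244.0], [235.0, 251.0], [239.0, 242.0], [238.0, 254.0]] [[253.0, 241.0], [252.0, 250.0], [252.0, 261.0], [250.0, 250.0], [252.0, 266.0]]
[([231, 206, 9, 12, 63], [[0.515, 0.125, 0.01], [0.52, 0.139, 0.05], [0.524, 0.15, 0.084]]), ([215, 220, 80, 70, 1632], [[0.534, 0.058, 0.01], [0.536, 0.08, 0.05], [0.538, 0.099, 0.084]]), ([228, 227, 51, 44, 697], [[0.528, 0.071, 0.01], [0.532, 0.091, 0.05], [0.534, 0.109, 0.084]])]
wrist
190 --                                 ---------------.----                                   
195 -    --------------------..------...--------------............-----..--------------   
[... 2819 characters left out ...]
kkkkkkkkkkkkkkkkkkkkkkkkkkkkkkkkkkk
350 kkkkkkkkkkkkkkkkkkkkkkkkkkkkkkkkkkkkkkkkkkkkkkkkkkkkkkkkkkkkkkkkkkkkkkkkkkkkkkkkkkkkkkkkkk
355 kkkkkkkkkkkkkkkkkkkkkkkkkkkkkkkkkkkkkkkkkkkkkkkkkkkkkkkkkkkkkkkkkkkkkkkkkkkkkkkkkkkkkkkkkk
360 kkkkkkkkkkkkkkkkkkkkkkkkkkkkkkkkkkkkkkkkkkkkkkkkkkkkkkkkkkkkkkkkkkkkkkkkkkkkkkkkkkkkkkkkkk
365 kkkkkkkkkkkkkkkkkkkkkkkkkkkkkkkkkkkkkkkkkkkkkkkkkkkkkkkkkkkkkkkkkkkkkkkkkkkkkkkkkkkkkkkkkk
370 kkkkkkkkkkkkkkkkkkkkkkkkkkkkkkkkkkkkkkkkkkkkkkkkkkkkkkkkkkkkkkkkkkkkkkkkkkkkkkkkkkkkkkkkkk
375 kkkkkkkkkkkkkkkkkkkkkkkkkkkkkkkkkkkkkkkkkkkkkkkkkkkkkkkkkkkkkkkkkkkkkkkkkkkkkkkkkkkkkkkkkk
380 kkkkkkkkkkkkkkkkkkkkkkkkkkkkkkkkkkkkkkkkkkkkkkkkkkkkkkkkkkkkkkkkkkkkkkkkkkkkkkkkkkkkkkkkkk
```

Numerically the blue disc looks tipped, with its outer edge up on the spacer and its inner edge low under the shaft end. I push it outwards from lower down.

Emit:
jog_arm(
  rows=[
    {"x":0,"y":-1.5,"z":40,"ax":0,"ay":0,"az":0,"fingers":42},
    {"x":0,"y":0,"z":40,"ax":0,"ay":0,"az":0,"fingers":42},
    {"x":0,"y":0,"z":30,"ax":0,"ay":0,"az":0,"fingers":42},
    {"x":0,"y":0,"z":20,"ax":0,"ay":0,"az":0,"fingers":42},
    {"x":0,"y":0,"z":15,"ax":0,"ay":0,"az":0,"fingers":42},
    {"x":0,"y":0,"z":3,"ax":0,"ay":0,"az":0,"fingers":42},
    {"x":-8,"y":0,"z":0,"ax":0,"ay":0,"az":0,"fingers":42},
    {"x":-8,"y":0,"z":0,"ax":0,"ay":0,"az":0,"fingers":42},
  ],
)

```text
t: 27.2
eef_pos: [0.5434, 0.1514, 0.0432]
tool_rot: [0.0, 0.742, 0.67, 0.001]
contact_force: [0.3, 0.2, -0.1]
gripper_width: 0.49
grasp_force: 0.0
```

Emit:
jog_arm(
  rows=[
    {"x":-4,"y":0,"z":0,"ax":0,"ay":0,"az":0,"fingers":42},
    {"x":-4,"y":0,"z":0,"ax":0,"ay":0,"az":0,"fingers":42},
    {"x":-4,"y":0,"z":0,"ax":0,"ay":0,"az":0,"fingers":42},
    {"x":-4,"y":0,"z":0,"ax":0,"ay":0,"az":0,"fingers":42},
    {"x":-4,"y":0,"z":0,"ax":0,"ay":0,"az":0,"fingers":42},
    {"x":-4,"y":0,"z":0,"ax":0,"ay":0,"az":0,"fingers":42},
    {"x":0,"y":0,"z":0,"ax":0,"ay":0,"az":0,"fingers":42},
    {"x":0,"y":0,"z":0,"ax":0,"ay":0,"az":0,"fingers":42},
  ],
)

```text
t: 28.0
eef_pos: [0.5402, 0.128, 0.0422]
tool_rot: [-0.0, 0.742, 0.67, -0.0]
contact_force: [0.1, 0.5, 0.5]
gripper_width: 0.492
grasp_force: 0.3
```

```bash
python3 chk.py | grep -v -e yellow -e red
```

```text
28.0 [0.5402 0.128  0.0422] [0.1 0.5 0.5]
side blue [232, 249, 39, 8, 189] [0.54 0.13]
side white [231, 277, 48, 36, 951] [0.526 0.01 ]
side white [283, 313, 11, 12, 41] [ 0.575 -0.059]
side white [256, 337, 14, 16, 73] [ 0.513 -0.105]
side white [288, 339, 9, 15, 47] [ 0.565 -0.12 ]
scene blue [219, 240, 32, 10, 195] [0.529 0.125]
scene white [213, 262, 33, 26, 532] [0.535 0.015]
scene black [214, 195, 45, 48, 891] [0.516 0.237]
scene black [225, 248, 16, 18, 221] [0.531 0.081]
```

Emit:
jog_arm(
  rows=[
    {"x":-4,"y":0,"z":0,"ax":0,"ay":0,"az":0,"fingers":42},
    {"x":-4,"y":0,"z":0,"ax":0,"ay":0,"az":0,"fingers":42},
    {"x":-4,"y":0,"z":0,"ax":0,"ay":0,"az":0,"fingers":42},
    {"x":-4,"y":0,"z":0,"ax":0,"ay":0,"az":0,"fingers":42},
    {"x":-3,"y":0,"z":0,"ax":0,"ay":0,"az":0,"fingers":42},
    {"x":0,"y":0,"z":0,"ax":0,"ay":0,"az":0,"fingers":42},
    {"x":0,"y":0,"z":0,"ax":0,"ay":0,"az":0,"fingers":42},
    {"x":0,"y":0,"z":0,"ax":0,"ay":0,"az":0,"fingers":42},
  ],
)

```text
t: 28.9
eef_pos: [0.5381, 0.1093, 0.0422]
tool_rot: [-0.0, 0.742, 0.67, -0.0]
contact_force: [-0.6, -0.2, 0.8]
gripper_width: 0.491
grasp_force: 0.3
```

```bash
python3 chk.py | grep -v -e yellow
```

```text
28.9 [0.5381 0.1093 0.0422] [-0.6 -0.2  0.8]
side blue [232, 243, 39, 19, 254] [0.547 0.135]
side blue [241, 252, 22, 11, 106] [0.542 0.118]
side red [294, 183, 5, 9, 33] [0.729 0.367]
side red [184, 201, 17, 10, 128] [0.421 0.34 ]
side red [293, 210, 23, 17, 303] [0.705 0.224]
side red [332, 272, 24, 17, 132] [0.722 0.005]
side red [232, 322, 29, 11, 212] [ 0.492 -0.062]
side white [273, 258, 17, 12, 49] [0.604 0.084]
side white [226, 277, 9, 10, 35] [0.48  0.052]
side white [229, 281, 50, 35, 935] [0.523 0.004]
side white [260, 343, 15, 15, 85] [ 0.518 -0.118]
side white [296, 342, 10, 12, 31] [ 0.581 -0.125]
scene blue [218, 236, 31, 22, 364] [0.526 0.122]
scene red [212, 188, 7, 10, 55] [0.416 0.346]
scene red [304, 192, 5, 11, 38] [0.733 0.371]
scene red [282, 220, 20, 16, 247] [0.694 0.222]
scene red [289, 277, 15, 17, 97] [0.724 0.01 ]
scene red [197, 291, 21, 10, 121] [ 0.492 -0.058]
scene white [211, 264, 33, 26, 501] [0.532 0.01 ]
scene black [212, 200, 45, 45, 872] [0.513 0.217]
scene black [222, 249, 17, 19, 239] [0.527 0.074]
```

Emit:
jog_arm(
  rows=[
    {"x":-4,"y":0,"z":0,"ax":0,"ay":0,"az":0,"fingers":42},
    {"x":-4,"y":0,"z":0,"ax":0,"ay":0,"az":0,"fingers":42},
    {"x":-4,"y":0,"z":0,"ax":0,"ay":0,"az":0,"fingers":42},
    {"x":-4,"y":0,"z":0,"ax":0,"ay":0,"az":0,"fingers":42},
    {"x":-4,"y":0,"z":0,"ax":0,"ay":0,"az":0,"fingers":42},
    {"x":-4,"y":0,"z":0,"ax":0,"ay":0,"az":0,"fingers":42},
    {"x":0,"y":0,"z":0,"ax":0,"ay":0,"az":0,"fingers":42},
    {"x":0,"y":0,"z":0,"ax":0,"ay":0,"az":0,"fingers":42},
  ],
)

```text
t: 29.8
eef_pos: [0.5356, 0.0849, 0.0421]
tool_rot: [-0.0, 0.742, 0.67, -0.0]
contact_force: [-0.2, 1.9, 0.9]
gripper_width: 0.49
grasp_force: 0.8
```

```bash
python3 chk.py | grep -v -e yellow
```

```text
29.8 [0.5356 0.0849 0.0421] [-0.2  1.9  0.9]
side blue [233, 249, 39, 25, 475] [0.54  0.104]
side red [294, 183, 5, 9, 33] [0.729 0.367]
side red [184, 201, 17, 10, 128] [0.42 0.34]
side red [293, 210, 23, 17, 303] [0.705 0.224]
side red [332, 272, 24, 17, 132] [0.722 0.005]
side red [235, 331, 30, 14, 233] [ 0.494 -0.085]
side white [274, 260, 16, 18, 85] [0.597 0.062]
side white [233, 291, 48, 35, 963] [ 0.52  -0.019]
side white [227, 298, 6, 16, 27] [ 0.467 -0.008]
side white [298, 342, 8, 10, 34] [ 0.58  -0.125]
side white [260, 348, 13, 10, 32] [ 0.516 -0.121]
scene blue [216, 242, 30, 23, 394] [0.524 0.098]
scene red [304, 192, 5, 11, 37] [0.733 0.371]
scene red [282, 220, 20, 16, 247] [0.694 0.222]
scene red [289, 277, 15, 17, 97] [0.724 0.01 ]
scene red [195, 299, 22, 9, 135] [ 0.494 -0.081]
scene white [208, 271, 34, 27, 506] [ 0.529 -0.013]
scene black [209, 208, 46, 43, 888] [0.51  0.188]
scene black [219, 256, 17, 19, 238] [0.523 0.049]
```

Emit:
jog_arm(
  rows=[
    {"x":4,"y":0,"z":0,"ax":0,"ay":0,"az":0,"fingers":42},
    {"x":6,"y":0,"z":0,"ax":0,"ay":0,"az":0,"fingers":42},
    {"x":10,"y":0,"z":0,"ax":0,"ay":0,"az":0,"fingers":42},
    {"x":20,"y":0,"z":0,"ax":0,"ay":0,"az":0,"fingers":42},
    {"x":20,"y":0,"z":0,"ax":0,"ay":0,"az":0,"fingers":42},
    {"x":0,"y":0,"z":-30,"ax":0,"ay":0,"az":0,"fingers":42},
    {"x":0,"y":0,"z":-40,"ax":0,"ay":0,"az":0,"fingers":42},
    {"x":0,"y":0,"z":-45,"ax":0,"ay":0,"az":0,"fingers":42},
  ],
)

```text
t: 30.7
eef_pos: [0.5411, 0.1458, 0.1577]
tool_rot: [-0.0, 0.742, 0.671, -0.001]
contact_force: [1.2, 1.3, -0.5]
gripper_width: 0.49
grasp_force: 0.0
```

```bash
python3 chk.py; python3 - <<'E'
from h import *
a,b=cam("scene"),cam("side")
def bb(c):
    h=cv2.cvtColor(c["pixels"],cv2.COLOR_RGB2HSV).astype(int);m=((h[...,0]>105)&(h[...,0]<130)&(h[...,1]>120)&(h[...,2]>25)).astype(np.uint8)
    m[:225]=0;m[:, :205]=0;m[:,290:]=0;m=cv2.morphologyEx(m,3,np.ones((3,3)))
    ys,xs=np.nonzero(m);return m,(xs.min(),xs.max(),ys.min(),ys.max())
ma,A=bb(a);mb,B=bb(b);print(A,B)
ca=((A[0]+A[1])/2,(A[2]+A[3])/2);cb=((B[0]+B[1])/2,(B[2]+B[3])/2);print("blue centre",cross(a,ca,b,cb))
i=lambda m,k,f:(lambda ys,xs:(xs[f(k(xs,ys))],ys[f(k(xs,ys))]))(*np.nonzero(m))
for nm,k,f in [("left",lambda x,y:x,np.argmin),("right",lambda x,y:x,np.argmax),("near",lambda x,y:y,np.argmax),("far",lambda x,y:y,np.argmin)]:
    print(nm,cross(a,i(ma,k,f),b,i(mb,k,f)))
for n,c,(x0,y0,x1,y1) in [("side",b,(222,230,292,320))]:
    p=c["pixels"][y0:y1:2,x0:x1];h=cv2.cvtColor(p,cv2.COLOR_RGB2HSV).astype(int)
    for i in range(p.shape[0]): print("%3d "%(y0+2*i)+"".join("B" if 105<h[i,j,0]<130 and h[i,j,1]>120 else "k" if h[i,j,2]<40 else "." if h[i,j,2]<85 else "w" if 32<h[i,j,0]<85 and h[i,j,2]>95 else "-" if h[i,j,2]<140 else " " for j in range(p.shape[1])))
E
```

```text
30.7 [0.5411 0.1458 0.1577] [ 1.2  1.3 -0.5]
side blue [231, 246, 39, 28, 256] [0.541 0.117]
side blue [240, 255, 22, 15, 123] [0.534 0.104]
side blue [231, 265, 9, 8, 34] [0.495 0.084]
side red [294, 183, 5, 9, 32] [0.729 0.367]
side red [184, 201, 17, 10, 128] [0.42 0.34]
side red [293, 210, 23, 17, 298] [0.705 0.225]
side red [332, 272, 24, 17, 135] [0.722 0.005]
side red [235, 331, 30, 14, 232] [ 0.493 -0.084]
side yellow [291, 192, 17, 13, 181] [0.721 0.314]
side yellow [178, 230, 24, 16, 299] [0.403 0.21 ]
side white [229, 277, 6, 16, 35] [0.483 0.044]
side white [235, 287, 45, 39, 964] [ 0.521 -0.017]
side white [284, 314, 13, 10, 41] [ 0.58  -0.062]
side white [259, 349, 12, 9, 35] [ 0.513 -0.121]
scene blue [217, 238, 30, 27, 405] [0.526 0.107]
scene red [212, 189, 11, 9, 63] [0.419 0.343]
scene red [304, 192, 5, 11, 37] [0.733 0.371]
scene red [282, 220, 20, 16, 247] [0.694 0.222]
scene red [289, 277, 15, 17, 97] [0.724 0.01 ]
scene red [195, 299, 22, 9, 135] [ 0.494 -0.081]
scene yellow [294, 201, 17, 16, 199] [0.721 0.312]
scene yellow [190, 213, 19, 16, 235] [0.395 0.207
[... 3336 characters left out ...]
wwww-www------------------
302 ww w   w-w---wwwwwwwww-wwwwwwwwwww----wwwwwwwwwww-wwwwwwww-..---------
304   ww  ww-----wwwwwwwww.wwwwwww-----.------wwwwwww-wwwwwwww--.---------
306  -w-----.-----wwwwwwww--wwwwww-----.------wwwwwwwwwwwwwwww--..--------
308 -----------------wwwwww-wwwwwwwwww----wwwwwwwww--wwwwwwwww--..-.------
310 ---------------....wwwww-wwwwwwwwwwwwwwwwwwwww--wwwwwwwwww--...-.-----
312 --------.--------wwwwwwwwww-wwwwwwwwwwwwwwwww-ww-  -------......------
314 ------------.----wwwwwwwwwwwww--wwwwwww--------.--.------.......------
316 ------------.----wwwwwwwwwwwwwwwwwwwwwwww--..---          ---.----w- w
318 ---------.--.---..-wwwwwwwwwwwwwwwwwwwww..--               ------w  w
```

The blue disc is off the shaft, standing in the tray and leaning back against the shaft end. I tip it outwards so that it rests clear of the shaft.

Emit:
jog_arm(
  rows=[
    {"x":0,"y":0,"z":30,"ax":0,"ay":0,"az":0,"fingers":42},
    {"x":0,"y":0,"z":30,"ax":0,"ay":0,"az":0,"fingers":42},
    {"x":0,"y":0,"z":20,"ax":0,"ay":0,"az":0,"fingers":42},
    {"x":-10,"y":0,"z":2,"ax":0,"ay":0,"az":0,"fingers":42},
    {"x":-10,"y":0,"z":0,"ax":0,"ay":0,"az":0,"fingers":42},
    {"x":-10,"y":0,"z":0,"ax":0,"ay":0,"az":0,"fingers":42},
    {"x":-7,"y":0,"z":0,"ax":0,"ay":0,"az":0,"fingers":42},
    {"x":-7,"y":0,"z":0,"ax":0,"ay":0,"az":0,"fingers":42},
  ],
)

```text
t: 31.7
eef_pos: [0.5381, 0.1005, 0.0762]
tool_rot: [0.0, 0.742, 0.67, 0.001]
contact_force: [0.7, 1.4, -0.3]
gripper_width: 0.49
grasp_force: 0.1
```

Emit:
jog_arm(
  rows=[
    {"x":-7,"y":0,"z":0,"ax":0,"ay":0,"az":0,"fingers":42},
    {"x":-7,"y":0,"z":0,"ax":0,"ay":0,"az":0,"fingers":42},
    {"x":-7,"y":0,"z":0,"ax":0,"ay":0,"az":0,"fingers":42},
    {"x":-5,"y":0,"z":0,"ax":0,"ay":0,"az":0,"fingers":42},
    {"x":0,"y":0,"z":0,"ax":0,"ay":0,"az":0,"fingers":42},
    {"x":0,"y":0,"z":0,"ax":0,"ay":0,"az":0,"fingers":42},
    {"x":0,"y":0,"z":0,"ax":0,"ay":0,"az":0,"fingers":42},
    {"x":0,"y":0,"z":0,"ax":0,"ay":0,"az":0,"fingers":42},
  ],
)

```text
t: 32.5
eef_pos: [0.5349, 0.0757, 0.0752]
tool_rot: [-0.0, 0.742, 0.671, -0.0]
contact_force: [-0.0, 0.1, 0.2]
gripper_width: 0.491
grasp_force: 0.0
```

```bash
cat > map.py <<'E'
from h import *
s=bot.get_obs(); print(s["t"],s["eef_pos"].round(4),s["contact_force"].round(1))
b=cam("side");x0,y0,x1,y1=222,230,292,320
p=b["pixels"][y0:y1:2,x0:x1];h=cv2.cvtColor(p,cv2.COLOR_RGB2HSV).astype(int)
for i in range(p.shape[0]): print("%3d "%(y0+2*i)+"".join("B" if 105<h[i,j,0]<130 and h[i,j,1]>120 else "k" if h[i,j,2]<40 else "." if h[i,j,2]<85 else "w" if 32<h[i,j,0]<85 and h[i,j,2]>95 else "-" if h[i,j,2]<140 else " " for j in range(p.shape[1])))
E
python3 map.py; python3 chk.py | grep -e blue -e white -e red
```

```text
32.5 [0.5349 0.0757 0.0752] [-0.   0.1  0.2]
230 .........-       ..kkkkkkkkkkkkkkkkkkkkkkkkk.-     -..........-       
232  .........-     -.kkkkkkkkkkkkkkkkkkkkkkkkkkk.-    ..........-        
234  -.........-   -.kkk.k..kk....----- --  ..kk...--...........-         
236   -.........---...kkkkkk..----------    -.k.kkk............-          
238    -..............k.k.k..--www------     -.kkkkk...........           
240     -.............kkkk..--w---------     .kkkkk..k........            
242      -..............k..--w----------     .kkkkk...-- ----             
244       -............k.. -----........-   -.k.....-                     
246          -     .......  -...........-   -.......-                     
248                .......- -...........--  -.......-                     
250                .....-.-   -..........----.......--------------------  
252               --......-----................-......................--  
254 -----w------...............................-.......................-- 
256 ....................-..BBBBBB...............-.............--------..- 
258 .
[... 2434 characters left out ...]
, 10, 128] [0.42 0.34]
side red [293, 210, 23, 17, 303] [0.705 0.224]
side red [332, 272, 24, 17, 131] [0.722 0.005]
side red [235, 331, 30, 14, 225] [ 0.493 -0.085]
side white [274, 259, 9, 13, 34] [0.594 0.08 ]
side white [270, 274, 9, 8, 31] [0.576 0.043]
side white [229, 277, 52, 49, 1077] [ 0.519 -0.015]
side white [225, 301, 10, 19, 48] [ 0.466 -0.018]
side white [260, 348, 10, 9, 42] [ 0.513 -0.121]
scene blue [217, 243, 31, 12, 224] [0.524 0.107]
scene red [304, 192, 5, 11, 36] [0.733 0.371]
scene red [282, 220, 20, 16, 247] [0.694 0.222]
scene red [289, 277, 15, 17, 97] [0.724 0.01 ]
scene red [195, 299, 22, 9, 130] [ 0.494 -0.081]
scene white [208, 270, 34, 28, 562] [ 0.529 -0.01 ]
```

Emit:
jog_arm(
  rows=[
    {"x":0,"y":0,"z":-15,"ax":0,"ay":0,"az":0,"fingers":42},
    {"x":0,"y":0,"z":-30,"ax":0,"ay":0,"az":0,"fingers":42},
    {"x":0,"y":0,"z":-40,"ax":0,"ay":0,"az":0,"fingers":42},
    {"x":0,"y":0,"z":-40,"ax":0,"ay":0,"az":0,"fingers":42},
    {"x":40,"y":0,"z":-20,"ax":0,"ay":0,"az":0,"fingers":42},
    {"x":40,"y":0,"z":0,"ax":0,"ay":0,"az":0,"fingers":42},
    {"x":0,"y":0,"z":0,"ax":0,"ay":0,"az":0,"fingers":42},
    {"x":0,"y":0,"z":0,"ax":0,"ay":0,"az":0,"fingers":42},
  ],
)

```text
t: 33.45
eef_pos: [0.5427, 0.1561, 0.22]
tool_rot: [-0.0, 0.741, 0.671, -0.0]
contact_force: [0.4, -0.0, 0.3]
gripper_width: 0.49
grasp_force: 0.0
```

```bash
python3 chk.py | grep -e blue -e yellow -e white -e t; python3 - <<'E'
from h import *
a,b,c=cam("scene"),cam("side"),cam("wrist")
def bb(c,x0,x1,y0,y1):
    h=cv2.cvtColor(c["pixels"],cv2.COLOR_RGB2HSV).astype(int);m=((h[...,0]>105)&(h[...,0]<130)&(h[...,1]>120)&(h[...,2]>25)).astype(np.uint8)
    m[:y0]=0;m[y1:]=0;m[:, :x0]=0;m[:,x1:]=0
    ys,xs=np.nonzero(m);print((xs.min(),xs.max(),ys.min(),ys.max()));return ((xs.min()+xs.max())/2,(ys.min()+ys.max())/2)
A=bb(a,205,260,225,290);B=bb(b,215,290,230,300);W=bb(c,150,360,150,384)
print(cross(a,A,b,B),cross(a,A,c,W),cross(b,B,c,W))
x=proj(c,[(.538,.097,.098),(.529,.085,.05)]);print(x)
h=cv2.cvtColor(c["pixels"],cv2.COLOR_RGB2HSV).astype(int)
for i in range(170,340,4): print(i,"".join("B" if 105<h[i,j,0]<130 and h[i,j,1]>120 and h[i,j,2]>25 else "k" if h[i,j,2]<40 else "." if h[i,j,2]<85 else "-" if h[i,j,2]<140 else " " for j in range(190,330,2)))
E
```

```text
side blue [227, 256, 39, 11, 240] [0.524 0.105]
side yellow [291, 192, 17, 12, 165] [0.721 0.316]
side yellow [178, 230, 24, 16, 295] [0.403 0.21 ]
side white [272, 258, 12, 6, 27] [0.596 0.091]
side white [230, 281, 50, 45, 1019] [ 0.519 -0.014]
scene blue [217, 243, 31, 12, 251] [0.525 0.108]
scene yellow [294, 201, 17, 16, 199] [0.721 0.312]
scene yellow [190, 213, 19, 16, 235] [0.395 0.207]
scene white [208, 270, 34, 29, 560] [ 0.529 -0.01 ]
(np.int64(217), np.int64(247), np.int64(243), np.int64(254))
(np.int64(227), np.int64(265), np.int64(256), np.int64(266))
(np.int64(211), np.int64(283), np.int64(187), np.int64(254))
(array([0.52505989, 0.10991849, 0.02693596]), np.float64(0.0036787406019614427)) (array([0.52717723, 0.09894775, 0.043479  ]), np.float64(0.0014624677463466688)) (array([0.52464333, 0.09697624, 0.03794486]), np.float64(0.002804339425863578))
[[256.53985948 240.37396693]
 [250.20645696 232.91643537]]
170                           ------------------                          
174                           ------------------                          
178             
[... 2358 characters left out ...]
..----------.kkkkkkkkkkkk
306 kkkkkkkk....................------.....----..-....---------.kkkkkkkkkk
310 kkkkkkkk.....................-----.......-...--...---------kkkkkkkkkkk
314 kkkkkkkkk.........................................---------kkkkkkkkkkk
318 kkkkkkkkk.....................----..............-k--------kkkkkkkkkkkk
322 kkkkkkkkkkkkkkkkkkkkkkkkkkkkk..........kkkkkkkkkkkkkkkkkkkkkkkkkkkkkkk
326 kkkkkkkkkkkkkkkkkkkkkkkkkkkkkkkkkkkkkkkkkkkkkkkkkkkkkkkkkkkkkkkkkkkkkk
330 kkkkkkkkkkkkkkkkkkkkkkkkkkkkkkkkkkkkkkkkkkkkkkkkkkkkkkkkkkkkkkkkkkkkkk
334 kkkkkkkkkkkkkkkkkkkkkkkkkkkkkkkkkkkkkkkkkkkkkkkkkkkkkkkkkkkkkkkkkkkkkk
338 kkkkkkkkkkkkkkkkkkkkkkkkkkkkkkkkkkkkkkkkkkkkkkkkkkkkkkkkkkkkkkkkkkkkkk
```

```bash
python3 -c "
from station import bot
print(bot.hand_in())"
```

```text
the job is handed in; nothing more can be done
None
```

The job is handed in at about 34 s of the 50 s limit: the collar was laid in the tray, and then the white disc, spacer and blue disc were pushed off into it. The blue disc rests tilted on the spacer below the shaft end, and the cups and dish have not moved. While I freed the blue disc, the collar was pushed about 20 mm along the tray. I viewed 11 pictures, one over the limit, so the final state was checked by colour masks and calibration only.

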